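Park the lock test station and put its setting blocks and gauge away

TASK

The batch of lock cylinders is done: first park the test station by turning its selector to the wide green mark, and only then put its gear away. Return every setting block lying on the bench to the rack slot whose label has its colour and pips, upright and flat on the slot's floor, and lift the purple-handled gap gauge off its hanger and stand it on its feet in its purple-labelled dock, never letting it tip over. Leave the selector parked and do not push the brass tin or the lock cylinder about.

Things in the scene. Friction and masses are not known exactly. Their poses are not given: they have to be found in the camera images.
- block_red: loose setting block, 450 g: aluminium foot 90 (x) x 46 (y) x 20 (z) mm, and centred on it a red grip rib 76 (x) x 26 (y) mm from 20 to 52 mm height, its top marked with 1 pip near each end. Upright on the bench at the start. Origin: centre of its underside; z up, x along its length. Not every block is there in every run.
- slot_red: fixed slot of the red block on the rack: dark open pocket, inside 100 (x) x 54 (y) mm, walls 4 mm thick, tops 18 mm and floor 4 mm above the slot's underside; red label with 1 pip beside its -x end. Origin: pocket centre at the underside, 8 mm above the bench; x along the pocket. The slots stand in a row along y, 80 mm apart, order varying. Block may go in either end first.
- block_blue: loose setting block, 450 g: aluminium foot 90 (x) x 46 (y) x 20 (z) mm, and centred on it a blue grip rib 76 (x) x 26 (y) mm from 20 to 52 mm height, its top marked with 2 pips near each end. Upright on the bench at the start. Origin: centre of its underside; z up, x along its length. Not every block is there in every run.
- slot_blue: fixed slot of the blue block on the rack: dark open pocket, inside 100 (x) x 54 (y) mm, walls 4 mm thick, tops 18 mm and floor 4 mm above the slot's underside; blue label with 2 pips beside its -x end. Origin: pocket centre at the underside, 8 mm above the bench; x along the pocket. The slots stand in a row along y, 80 mm apart, order varying. Block may go in either end first.
- block_yellow: loose setting block, 450 g: aluminium foot 90 (x) x 46 (y) x 20 (z) mm, and centred on it a yellow grip rib 76 (x) x 26 (y) mm from 20 to 52 mm height, its top marked with 3 pips near each end. Upright on the bench at the start. Origin: centre of its underside; z up, x along its length. Not every block is there in every run.
- slot_yellow: fixed slot of the yellow block on the rack: dark open pocket, inside 100 (x) x 54 (y) mm, walls 4 mm thick, tops 18 mm and floor 4 mm above the slot's underside; yellow label with 3 pips beside its -x end. Origin: pocket centre at the underside, 8 mm above the bench; x along the pocket. The slots stand in a row along y, 80 mm apart, order varying. Block may go in either end first.
- block_white: loose setting block, 450 g: aluminium foot 90 (x) x 46 (y) x 20 (z) mm, and centred on it a white grip rib 76 (x) x 26 (y) mm from 20 to 52 mm height, its top marked with 4 pips near each end. Upright on the bench at the start. Origin: centre of its underside; z up, x along its length. Not every block is there in every run.
- slot_white: fixed slot of the white block on the rack: dark open pocket, inside 100 (x) x 54 (y) mm, walls 4 mm thick, tops 18 mm and floor 4 mm above the slot's underside; white label with 4 pips beside its -x end. Origin: pocket centre at the underside, 8 mm above the bench; x along the pocket. The slots stand in a row along y, 80 mm apart, order varying. Block may go in either end first.
- gauge: loose gap gauge, flat steel horseshoe open downward, 96 wide (x) x 14 thick (y) x 120 mm tall (z), 250 g: legs 26 mm wide, 60 high, 44 mm apart; bridge from 60 to 80 mm; purple grip 44 (x) x 14 (y) mm from 80 to 120 mm. Origin: underside centre, midway between the feet; z up. At the start its bridge rests on the hanger's peg.
- hanger: fixed stand whose flat peg carries the gauge: peg along the hanger's x, 16 mm wide, top 140 mm above the bench, lip 12 mm higher at its free end (x = -51 to -45 mm); post 140 mm high at x = +52 to +68 mm. The gauge hangs near x = 0, its width along the hanger's y. Origin: on the bench below the hanging place. Lifted 65 mm straight up, the gauge is clear.
- dock: fixed slot of the gauge: dark open pocket on the bench, inside 104 (x) x 22 (y) mm, walls 4 mm thick, tops 24 mm and floor 4 mm above the bench; purple label with a white horseshoe beside its -x end. The gauge stands in it on both feet, grip up, its width along x, either way round. Origin: pocket centre, on the bench; x along the pocket.
- selector (a joint): detented selector, rad, growing clockwise seen from above, stops at 0 and 1.8. It clicks into four marked positions: 0, 0.6 (PARK, the one wide green mark; the others are narrow and black), 1.2 and 1.8; let go, a light spring draws it into the nearest. Turning takes up to 0.07 N m.
- selector_grip (a point): centre of the selector's black bar grip, on its vertical axis, 77 mm above the bench. Bar 57 mm long (point x), 14 mm wide (point y), 32 mm high, top 7 mm above this point, on a 60 mm disc whose top is 23 mm below it. The pointer (white stripe) is at the point's -x end. The point turns with the selector about z.
- pod: fixed pale control box of the test station that carries the selector, 130 x 130 mm, 40 mm high. Origin: underside centre, right below the selector's axis.
- rack: fixed grey base plate of the slots, 160 (x) x 330 (y) x 8 mm. Origin: underside centre, on the bench.
- tin: bystander: round brass tin, 50 mm diameter, 32 mm high, loose. Origin: underside centre.
- lock_cylinder: bystander: steel lock cylinder lying on its side, 72 x 36 x 17 mm, loose. Origin: near one long edge, underside.
Things that resemble listed ones, but are neither listed nor needed, are in the scene too. What is shaped like the block_red but black is not meant.

How it is judged:
By the outcome, as a careful person would: the job done as asked, in the order asked, and still so for the second after the job is handed in, with the robot touching nothing.
Of block_red, block_blue, block_yellow, block_white only 3 to 4 are there at a start; the rules pass over those that are not, and their reading is None.
At some moment in a run one of block_red, block_blue, block_yellow, block_white may be knocked a few centimetres aside while the robot is not near it.
It also fails if it takes over 210 s, if anything falls off the work surface, if the arm or the gripper's body presses on something with over 40 N, if the wrist force passes 120 N, or if a joint passes its speed limit or range.

ROBOT

A 6-joint arm with a two-finger parallel gripper is mounted at the origin on the work surface. World frame = base frame: x ahead of the robot, y to its left, z up, the work surface at z = 0. Lengths are in mm, angles in rad, forces in N, time in s.
With the tool pointing down it reaches from about 350 to 775 mm from the base axis. Payload 7.3 kg.
Tool frame: the origin (TCP) lies midway between the tips of the shut fingers; the grasp point (between the pads) lies 19 mm behind it (grasp_offset is the z of the grasp point in the tool frame, in mm); z points along the fingers, y is the direction in which the jaws open and shut (so a half turn about z gives the same grasp; the last joint's range is limited). The gripper opens to 92 mm and grips with 3 to 60 N. Pads are 19 mm wide; open, the fingers measure 130 mm over their backs; the gripper's body (75 mm by 190 mm) begins 47 mm behind the grasp point.
Start: joints at [-1.474, 0.342, 1.524, -0, 1.275, -0.146], TCP at [126.243, -509.615, 226.741] pointing down, gripper open.
Joint ranges: [-2.53, 2.53], [-0.77, 2.02], [0.04, 2.7], [-1, 4.14], [0.28, 2.66], [-3.11, 3.11]. Speed limits (rad/s): [2.57, 2.57, 3.14, 3.14, 3.14, 3.14].

INTERFACE

Orientations are given as [roll, pitch, yaw] about the fixed x, y, z axes, in that order (R = Rz(yaw) Ry(pitch) Rx(roll)).
In Python, from plant import get_obs, capture, camera_model, close_job, boxes_of, regions_of, place_of, grasp_offset gives the robot as it stands. The module is installed in compiled form; this text tells all that it offers.
- The arm moves only by the tool send_rows, never from a script. Its argument "targets" is a list that holds one entry, the list of rows, each a list of 7 numbers: the turn, a rotation vector about the tool's x, y, z in degrees, then the shift along the tool's x, y, z in mm, then the closure, from -1 (fully open) to 1 (shut). A call has 1 to 5 rows; each row is the pose to reach, as a shift and turn from the pose commanded when the call began, along the tool's axes at that moment; what a row does not reach only later rows make up. A row lasts 1/12 s, in which the tool goes at most 41.7 mm and 7.16 degrees, less where a joint would pass 70% of its speed; a pose out of reach is approached as far as the arm can. A call with a gripper value outside its range is refused whole. The fingers move at their own pace and stop on an object; the grip force is fixed at half the most. Time passes only in rows, so rows that repeat a pose let the fingers close. It gives the time, the measured TCP pose, the force and the opening at its end, in the units of the state.
- get_obs(): the state, without advancing time (a new reading comes with each control period).
- capture(name): name is "scene" or "side" or "wrist"; returns the picture (400x640x3 uint8, red, green, blue); there is no depth.
- camera_model(name): a dict with "K" (3x3 intrinsics, pixels), "world_to_cam" (4x4, takes a point from world to camera coordinates). Camera axes: x right, y up, looking along -z (the intrinsics and any distortion apply to the point x, -y, -z); pixel columns grow to the right and rows downward; lengths in mm; the calibration is good to about 2 mm. The wrist camera is an equidistant fisheye: a pixel r from the principal point sees the ray r / f radians off the axis. A picture is of the moment at which its call begins: read the wrist's pose just before it. camera_model takes no time and is no camera call; for the wrist camera it gives the pose at the moment of the call.
- close_job(): hands the job in, once; it reports no verdict.
Trained networks look in the newest picture that a camera, given by its name, has taken for a name from the list of things; names that differ only in an ending like _2 or _b are one class to them, and where a whole thing is asked for, a point or a joint stands for the part that bears it (a point fixed in the world has none). Each returns a list of dicts, best first, with "conf" (0 to 1); they miss things now and then, are a little off and sometimes report something else, mostly with a low value. They report only what shows in the picture. A call takes as long as a camera call. They do not tell look-alikes from the thing itself.
- boxes_of(label, camera): "location" ([row, column] in pixels, amid what is visible of it).
- regions_of(label, camera): "region" (400x640 bool, what is visible of it) and "location" ([row, column] in pixels, amid what is visible of it).
- place_of(label, camera): "location" ([row, column] in pixels: a listed point, or the origin of a listed thing).
The state is a dict: "time": time; "joint_positions": joint angles; "dq": joint speeds; "tau": joint torques, N m; "tool_pos": TCP position; "tcp_rot": TCP orientation; "contact_force": force on the tool from outside, world axes, zero at the start; "moment": the same for the moment, N m; "grip_width": finger opening in mm.
Only numpy, scipy, OpenCV 4.12 (cv2) and the standard library are available. Lean on these libraries where they do the work, as an engineer would, in place of code of your own. Each camera call takes 0.05 s, during which the arm holds its last target.

## Working session

There is one attempt and no reset: what is moved stays moved. The work goes in short steps, Python scripts to look and compute and a tool call to move; the robot and the scene stay as the last step left them, time stands still between calls to the robot, and variables do not carry over. Pictures are saved under pics/ and viewed, and the job is handed in when it is done.

Besides the shell and the picture viewer there is one more tool, called after "Request:" as name(argument=value, ...) on one line, values as JSON. send_rows: Moves the arm, as the interface text tells. Its arguments: {"type":"object","properties":{"targets":{"type":"array","items":{"type":"array","items":{"type":"array","items":{"type":"number"}}}}},"required":["targets"]}

```bash
ls; mkdir -p pics
python3 - <<'E'
from plant import *
import cv2
print(get_obs()); print(grasp_offset)
for n in("scene","side","wrist"):
    im=capture(n); cv2.imwrite(f"pics/{n}0.png",im[:,:,::-1]); print(n,camera_model(n))
E
```

```text
pics
{'time': 0.0, 'joint_positions': array([-1.47399082e+00,  3.42701203e-01,  1.52503582e+00,  1.57009607e-06,
        1.27541494e+00, -1.45975066e-01]), 'dq': array([-0.00037014,  0.00012642,  0.00130128,  0.00172754,  0.00078925,
       -0.00023794]), 'tau': array([ 2.16293702e-03, -4.31240094e+01, -2.44220173e+01,  7.19896797e-02,
        5.60198107e-02, -1.26323630e-04]), 'tool_pos': array([ 126.20495735, -509.17081449,  226.04958325]), 'tcp_rot': array([-3.14005015e+00, -2.28297838e-04,  2.42779938e-01]), 'contact_force': array([ 0.13088576,  1.2147656 , -0.41633033]), 'moment': array([0.0485107 , 0.00853209, 0.05172567]), 'grip_width': 92.01841809072542}
-18.8
scene {'K': array([[433.92298545,   0.        , 322.62178401],
       [  0.        , 433.92298545, 204.00118169],
       [  0.        ,   0.        ,   1.        ]]), 'world_to_cam': array([[ 3.69751079e-01,  9.29112927e-01,  5.77133705e-03,
        -1.98936344e+02],
       [-7.24064036e-01,  2.84245884e-01,  6.28438979e-01,
         2.61448099e+02],
       [ 5.82250300e-01, -2.36544808e-01,  7.77837478e-01,
        -1.
[... 450 characters left out ...]
2],
       [-1.89311306e-01,  7.68689173e-01,  6.10964962e-01,
        -1.07510230e+03],
       [ 0.00000000e+00,  0.00000000e+00,  0.00000000e+00,
         1.00000000e+00]])}
wrist {'K': array([[309.70691629,   0.        , 319.99140751],
       [  0.        , 309.70691629, 194.11657122],
       [  0.        ,   0.        ,   1.        ]]), 'world_to_cam': array([[ 2.39696695e-01, -9.70843756e-01, -2.80979627e-03,
        -5.22984564e+02],
       [ 9.25745865e-01,  2.29432208e-01, -3.00591841e-01,
         3.82851876e+01],
       [ 2.92472370e-01,  6.94497137e-02,  9.53748735e-01,
        -3.92104695e+02],
       [ 0.00000000e+00,  0.00000000e+00,  0.00000000e+00,
         1.00000000e+00]])}
```

View pics/scene0.png

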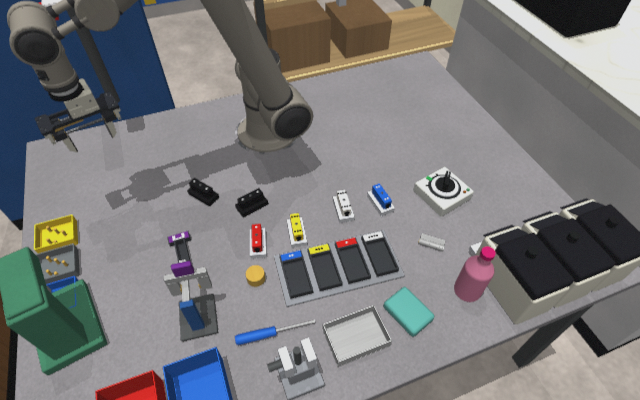

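View pics/side0.png

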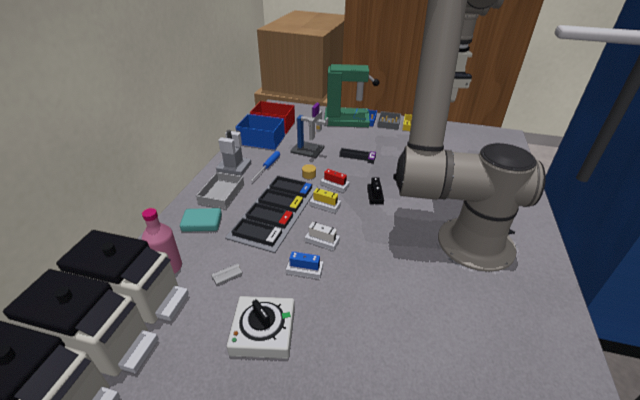

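View pics/wrist0.png

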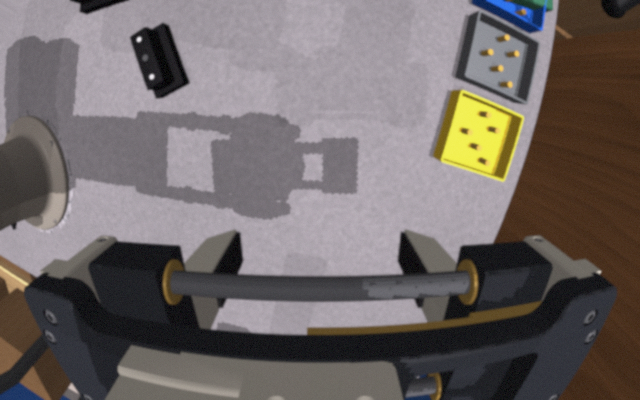

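Run:
```python
import cv2
a=cv2.imread("pics/scene0.png")
cv2.imwrite("pics/s0a.png",cv2.resize(a[160:345,140:340],None,fx=4,fy=3.2,interpolation=cv2.INTER_CUBIC)[:600])
cv2.imwrite("pics/s0b.png",cv2.resize(a[155:305,270:480],None,fx=3.8,fy=3.8,interpolation=cv2.INTER_CUBIC))
a=cv2.imread("pics/side0.png")
cv2.imwrite("pics/d0a.png",cv2.resize(a[100:360,200:400],None,fx=3,fy=2.3,interpolation=cv2.INTER_CUBIC))
```

```text
(no output)
```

View pics/s0a.png

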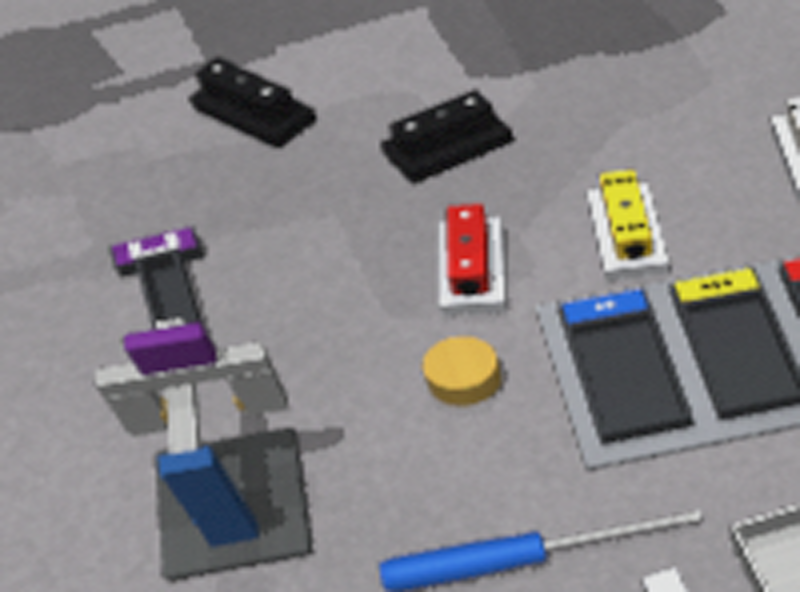

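View pics/s0b.png

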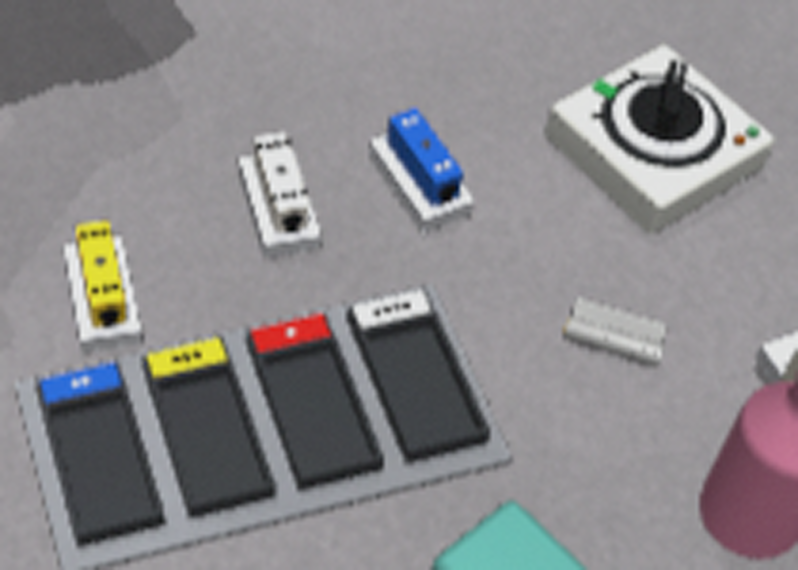

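View pics/d0a.png

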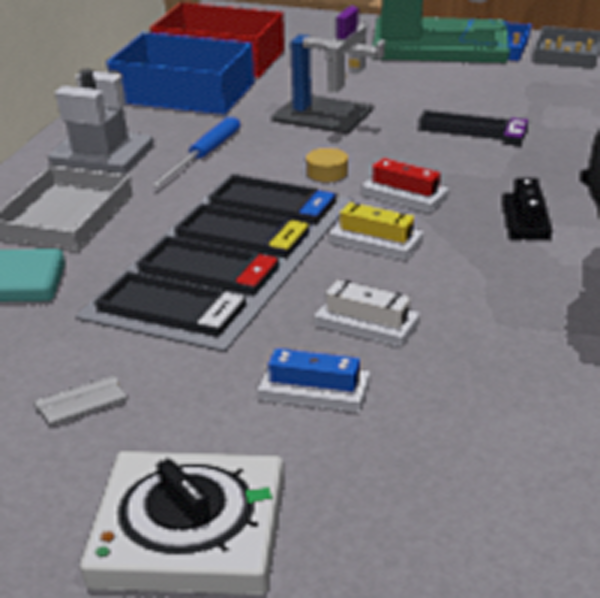

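```bash
cat > h.py <<'E'
import numpy as np, cv2
from plant import *
from scipy.spatial.transform import Rotation as Rn
def ray(cam,rc,M=None):
    M=M or camera_model(cam); K=M["K"]; T=M["world_to_cam"]
    x=(rc[1]-K[0,2])/K[0,0]; y=(rc[0]-K[1,2])/K[1,1]
    if cam=="wrist":
        r=np.hypot(x,y); s=np.sin(r)/r if r>1e-9 else 1; d=np.array([x*s,-y*s,-np.cos(r)])
    else: d=np.array([x,-y,-1.])
    R=T[:3,:3]; return -R.T@T[:3,3], R.T@d/np.linalg.norm(d)
def onz(cam,rc,z,M=None):
    o,d=ray(cam,rc,M); return o+d*(z-o[2])/d[2]
def tri(rs):
    A=np.zeros((3,3));b=np.zeros(3)
    for o,d in rs:
        P=np.eye(3)-np.outer(d,d);A+=P;b+=P@o
    p=np.linalg.solve(A,b); e=[np.linalg.norm((np.eye(3)-np.outer(d,d))@(p-o)) for o,d in rs]
    return p,e
def proj(cam,p,M=None):
    M=M or camera_model(cam);K=M["K"];T=M["world_to_cam"];c=T[:3,:3]@np.array(p,float)+T[:3,3]
    x,y,z=c[0],-c[1],-c[2]
    if cam=="wrist":
        n=np.hypot(x,y);th=np.arctan2(n,z);u=np.array([x,y])/max(n,1e-9)*th
    else:u=np.array([x,y])/z
    return np.array([K[1,1]*u[1]+K[1,2],K[0,0]*u[0]+K[0,2]])
def snap(cam,name,crop=None,f=1):
    M=camera_model(cam); im=capture(cam)[:,:,::-1]
    if crop: im=im[crop[0]:crop[1],crop[2]:crop[3]]
    cv2.imwrite(f"pics/{name}.png",cv2.resize(im,None,fx=f,fy=f,interpolation=cv2.INTER_CUBIC)); return M
# commanded pose kept in cmd.npy: [x,y,z, rotvec]
def getcmd():
    c=np.load("cmd.npy"); return c[:3],Rn.from_rotvec(c[3:])
def setcmd(p,R): np.save("cmd.npy",np.r_[p,R.as_rotvec()])
def down(yaw): return Rn.from_euler("xyz",[np.pi,0,yaw])
def rel(p,R,p1,R1):
    return np.r_[np.degrees((R.inv()*R1).as_rotvec()),R.inv().apply(np.array(p1)-p)]
E
python3 - <<'E'
from h import *
setcmd([126.243,-509.615,226.741],down(0.2428))
names=["block_red","block_blue","block_yellow","block_white","slot_red","slot_blue","slot_yellow","slot_white","gauge","hanger","dock","selector_grip","pod","rack","tin","lock_cylinder"]
Ms={c:camera_model(c) for c in("scene","side")}
for n in names:
    D={c:place_of(n,c)[:3] for c in("scene","side")}
    s=[[ (np.round(d["location"]).tolist(),round(d["conf"],2)) for d in D[c]] for c in D]
    p=None
    if D["scene"] and D["side"]:
        p,e=tri([ray(c,D[c][0]["location"],Ms[c]) for c in D]); p=(np.round(p,1),np.round(e,1))
    print(n,s,p)
print(get_obs()["time"])
E
```

```text
block_red [[([244.0, 257.0], 0.88), ([208.0, 257.0], 0.88), ([197.0, 203.0], 0.69)], [([186.0, 335.0], 0.64), ([195.0, 371.0], 0.55)]] (array([ 453.2, -169.8,   -2.7]), array([0.8, 0.8]))
block_blue [[([200.0, 381.0], 0.7)], [([240.0, 326.0], 0.61), ([270.0, 302.0], 0.55)]] (array([437.1, 193.8,  58.2]), array([41.1, 41.1]))
block_yellow [[([238.0, 297.0], 0.59), ([244.0, 431.0], 0.52)], [([208.0, 326.0], 0.73), ([308.0, 260.0], 0.55)]] (array([461.8, -54.8, -15.1]), array([3.8, 3.8]))
block_white [[([211.0, 342.0], 0.73)], [([242.0, 321.0], 0.95)]] (array([431.3, 108.9,  -5.2]), array([1.7, 1.7]))
slot_red [[([264.0, 353.0], 0.63)], [([214.0, 269.0], 0.82), ([151.0, 312.0], 0.19)]] (array([617.4,  54.3,  10.6]), array([5.8, 5.8]))
slot_blue [[([280.0, 298.0], 0.98)], [([191.0, 284.0], 0.71), ([308.0, 261.0], 0.47)]] (array([610.9, -97.7,  -1.1]), array([4.9, 4.9]))
slot_yellow [[([270.0, 325.0], 0.94)], [([204.0, 279.0], 0.68), ([216.0, 268.0], 0.52)]] (array([606.1, -18.9,   2.6]), array([1.7, 1.7]))
slot_white [[([263.0, 378.0], 0.64)], [([236.0, 258.0], 0.85)]] (array([626.9, 128
[... 263 characters left out ...]
5.9, -363.5,   -2.4]), array([3., 3.]))
dock [[([259.0, 184.0], 0.56)], [([156.0, 356.0], 0.76), ([311.0, 263.0], 0.38)]] (array([ 423.4, -375.8,   -1.9]), array([2.7, 2.7]))
selector_grip [[([177.0, 448.0], 0.61), ([262.0, 187.0], 0.21)], [([308.0, 260.0], 0.76)]] (array([485.9, 423.8,  84.1]), array([1.2, 1.2]))
pod [[([196.0, 438.0], 0.68), ([236.0, 300.0], 0.33)], [([332.0, 265.0], 0.69)]] (array([482.2, 418.1, -10.7]), array([2.2, 2.2]))
rack [[([265.0, 337.0], 0.59)], []] None
tin [[([279.0, 260.0], 0.87), ([192.0, 441.0], 0.28), ([236.0, 297.0], 0.21)], [([173.0, 307.0], 0.45)]] (array([ 568.8, -196.3,    9.2]), array([3.8, 3.8]))
lock_cylinder [[], [([268.0, 228.0], 0.87)]] None
1.75
```

```bash
cat >> h.py <<'E'
def plan(wps):
    """wps: list of (x,y,z,yaw_deg); prints one row per call (dturn_z, dx,dy,dz)"""
    p,R=getcmd()
    for w in wps:
        R1=down(np.radians(w[3])); r=rel(p,R,w[:3],R1); print(w,np.round(r,1).tolist(),"d=%.0f"%np.linalg.norm(r[3:]))
        p,R=np.array(w[:3],float),R1
def sync(w): setcmd(np.array(w[:3],float),down(np.radians(w[3])))
E
python3 - <<'E'
from h import *
M=camera_model("wrist");T=M["world_to_cam"];o=get_obs()
c=-T[:3,:3].T@T[:3,3];R=Rn.from_euler("xyz",o["tcp_rot"])
print("cam in tool",R.inv().apply(c-o["tool_pos"]),"axis",R.inv().apply(-T[2,:3]))
plan([(280,-420,300,5),(400,-290,320,0),(460,-120,320,0),(470,50,320,0),(480,220,320,0),(475,380,300,0)])
E
```

```text
cam in tool [  80.91275366   -0.76004218 -157.79190462] axis [-0.30074482 -0.00180606  0.95370294]
(280, -420, 300, 5) [0.0, 0.0, 8.9, 170.8, -50.0, -73.3] d=192
(400, -290, 320, 0) [0.0, -0.0, 5.0, 130.9, -119.0, -20.0] d=178
(460, -120, 320, 0) [0.0, 0.0, 0.0, 60.0, -170.0, -0.0] d=180
(470, 50, 320, 0) [0.0, 0.0, 0.0, 10.0, -170.0, -0.0] d=170
(480, 220, 320, 0) [0.0, 0.0, 0.0, 10.0, -170.0, -0.0] d=170
(475, 380, 300, 0) [0.0, 0.0, 0.0, -5.0, -160.0, 20.0] d=161
```

Request:
send_rows(targets=[[[0, 0, 1.8, 34.2, -10, -14.7, -1], [0, 0, 3.6, 68.3, -20, -29.3, -1], [0, 0, 5.3, 102.5, -30, -44, -1], [0, 0, 7.1, 136.6, -40, -58.6, -1], [0, 0, 8.9, 170.8, -50, -73.3, -1]]])

```text
time: 2.17
tool_pos: [281.2, -419.0, 300.8]
tcp_rot: [3.141, -0.0, 0.085]
contact_force: [1.1, -0.9, -0.4]
grip_width: 92.0
```

Request:
send_rows(targets=[[[0, 0, 1, 26.2, -23.8, -4, -1], [0, 0, 2, 52.4, -47.6, -8, -1], [0, 0, 3, 78.5, -71.4, -12, -1], [0, 0, 4, 104.7, -95.2, -16, -1], [0, 0, 5, 130.9, -119, -20, -1]]])

```text
time: 2.58
tool_pos: [400.9, -288.5, 320.4]
tcp_rot: [3.141, -0.0, -0.001]
contact_force: [0.5, -0.5, -0.4]
grip_width: 91.7
```

Request:
send_rows(targets=[[[0, 0, 0, 12, -34, 0, -1], [0, 0, 0, 24, -68, 0, -1], [0, 0, 0, 36, -102, 0, -1], [0, 0, 0, 48, -136, 0, -1], [0, 0, 0, 60, -170, 0, -1]]])

```text
time: 3.0
tool_pos: [460.2, -118.3, 320.1]
tcp_rot: [3.141, -0.0, 0.0]
contact_force: [0.3, -0.6, 0.9]
grip_width: 91.9
```

Run:
```python
from h import *
sync((460,-120,320,0))
import pickle
M=snap("wrist","w1",f=1.2); pickle.dump(M,open("w1.pkl","wb"))
```

```text
(no output)
```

View pics/w1.png

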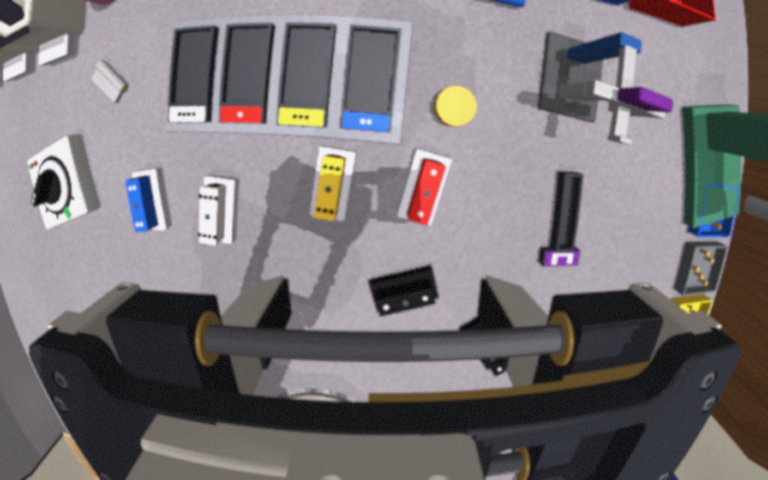

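```bash
cat > fit.py <<'E'
from h import *
from scipy.optimize import minimize
def box(x0,x1,y0,y1,z0,z1): return np.array([[x,y,z] for x in(x0,x1) for y in(y0,y1) for z in(z0,z1)],float)
BL=[box(-45,45,-23,23,0,20),box(-38,38,-13,13,20,52)]
SL=[box(-54,54,-31,31,8,26)]
DK=[box(-56,56,-15,15,0,24)]
GA=[box(-48,-22,-7,7,0,60),box(22,48,-7,7,0,60),box(-48,48,-7,7,60,80),box(-22,22,-7,7,80,120)]
PD=[box(-65,65,-65,65,0,40)]
RK=[box(-80,80,-165,165,0,8)]
def sil(parts,q,cam,M,S=4,z=0):
    c,s=np.cos(q[2]),np.sin(q[2]); R=np.array([[c,-s,0],[s,c,0],[0,0,1]])
    m=np.zeros((400*S,640*S),np.uint8)
    for P in parts:
        W=P@R.T+[q[0],q[1],z]
        # densify hull edges unnecessary (small parts)
        px=np.array([proj(cam,w,M)[::-1] for w in W])
        h=cv2.convexHull(((px+0.5)*S*16).astype(np.int32))
        cv2.fillConvexPoly(m,h,1,shift=4)
    return cv2.resize(m.astype(np.float32),(640,400),interpolation=cv2.INTER_AREA)
def fit(mask,parts,q0,cam,M,z=0):
    mk=mask.astype(np.float32)
    def f(u):
        q=q0+u*np.array([10,10,.1]); s=sil(parts,q,cam,M,z=z); return 1-np.minimum(s,mk).sum()/np.maximum(s,mk).sum()
    best=None
    for st in(np.zeros(3),np.array([0,0,3.]),np.array([0,0,-3.])):
        sx=np.vstack([st,st+[1,0,0],st+[0,1,0],st+[0,0,1]])
        r=minimize(f,st,method="Nelder-Mead",options=dict(initial_simplex=sx,xatol=.01,fatol=1e-4,maxiter=120))
        if best is None or r.fun<best.fun: best=r
    return q0+best.x*np.array([10,10,.1]),1-best.fun
E
cat > t.py <<'E'
from fit import *
import pickle,time
M=pickle.load(open("w1.pkl","rb")); cam="wrist"
g={"block_red":(453,-170),"block_blue":(440,195),"block_yellow":(455,-55),"block_white":(431,109)}
for n in["block_red","block_yellow","block_white","block_blue"]:
    R=regions_of(n,cam)
    for d in R[:4]:
        w=onz(cam,d["location"],20,M); 
        a=int(d["region"].sum())
        if np.hypot(*(w[:2]-g[n]))>60: print(n,"other",np.round(w[:2]),round(d["conf"],2));continue
        q,i=fit(d["region"],BL,np.r_[w[:2],0],cam,M)
        print(n,round(d["conf"],2),a,np.round(w[:2]),np.round(q,3),"yawdeg",round(np.degrees(q[2]),1),"IoU",round(i,3))
for n in["slot_red","slot_blue","slot_yellow","slot_white","dock","gauge","pod"]:
    R=regions_of(n,cam)
    for d in R[:2]:
        w=onz(cam,d["location"],{"gauge":140}.get(n,15),M)
        parts,z={"dock":(DK,0),"gauge":(GA,80),"pod":(PD,0)}.get(n,(SL,0))
        q,i=fit(d["region"],parts,np.r_[w[:2],1.57 if n=="gauge" else 0],cam,M,z=z)
        print(n,round(d["conf"],2),int(d["region"].sum()),np.round(w[:2]),np.round(q,3),"IoU",round(i,3))
E
time python3 t.py
```

```text
block_red other [ 311. -146.] 0.6
block_red 0.59 1805 [ 456. -171.] [ 4.56597e+02 -1.66991e+02 -2.66000e-01] yawdeg -15.2 IoU 0.941
block_red other [ 175. -274.] 0.54
block_yellow 0.97 1863 [459. -54.] [ 4.61375e+02 -5.06190e+01 -1.90000e-01] yawdeg -10.9 IoU 0.968
block_white 0.95 1725 [433. 110.] [ 4.29262e+02  1.10801e+02 -1.66000e-01] yawdeg -9.5 IoU 0.936
block_blue 0.76 1573 [445. 223.] [4.46561e+02 2.29230e+02 7.70000e-02] yawdeg 4.4 IoU 0.945
block_blue other [ 626. -384.] 0.21
slot_red 0.7 3392 [610.  61.] [ 6.0243e+02  6.0402e+01 -9.3000e-02] IoU 0.83
slot_red 0.39 899 [ 562. -202.] [ 582.375 -217.853   -0.85 ] IoU 0.296
slot_blue 0.95 3810 [595. -98.] [ 5.84242e+02 -9.90170e+01 -1.02000e-01] IoU 0.824
slot_blue 0.49 1768 [429. 111.] [ 4.23851e+02  1.16970e+02 -1.82000e-01] IoU 0.721
slot_yellow 0.81 3739 [604. -25.] [ 6.09246e+02 -2.07600e+01 -1.23000e-01] IoU 0.818
slot_yellow 0.59 1807 [ 454. -171.] [ 4.51026e+02 -1.64686e+02 -8.00000e-02] IoU 0.602
slot_white 0.86 2907 [613. 142.] [ 6.12426e+02  1.40222e+02 -9.10000e-02] IoU 0.832
dock 0.87 1938 [ 414. -369.] [ 4.23545e+02 -3.72579e+02 -1.00000e-03] IoU 0.738
gauge 0.7 1545 [ 587. -364.] [ 578.859 -361.227    1.476] IoU 0.836
pod 0.88 3187 [481. 429.] [4.85447e+02 4.29020e+02 1.96000e-01] IoU 0.939
pod 0.43 628 [471. 468.] [4.49803e+02 5.18440e+02 4.60000e-02] IoU 0.239
real	0m25.260s
user	0m38.836s
sys	0m14.186s
```

Request:
send_rows(targets=[[[0, 0, 0, 2, -34, 0, -1], [0, 0, 0, 4, -68, 0, -1], [0, 0, 0, 6, -102, 0, -1], [0, 0, 0, 8, -136, 0, -1], [0, 0, 0, 10, -170, 0, -1]]])

```text
time: 4.02
tool_pos: [469.8, 51.0, 320.1]
tcp_rot: [3.141, -0.0, -0.001]
contact_force: [0.7, 0.2, 0.5]
grip_width: 91.4
```

Request:
send_rows(targets=[[[0, 0, 0, 0, -34, 0, -1], [0, 0, 0, 0, -68, 0, -1], [0, 0, 0, 0, -102, 0, -1], [0, 0, 0, 0, -136, 0, -1], [0, 0, 0, 0, -170, 0, -1]]])

```text
time: 4.43
tool_pos: [469.8, 221.3, 320.0]
tcp_rot: [3.142, -0.0, -0.0]
contact_force: [1.2, -0.5, -0.7]
grip_width: 91.6
```

Request:
send_rows(targets=[[[0, 0, 0, 0, -30, 15, -1], [0, 0, 0, 0, -60, 30, -1], [0, 0, 0, 0, -90, 45, -1], [0, 0, 0, 0, -120, 60, -1], [0, 0, 0, 0, -120, 60, -1]]])

```text
time: 4.85
tool_pos: [468.2, 343.4, 256.0]
tcp_rot: [3.141, 0.006, 0.003]
contact_force: [-0.5, -1.3, -1.1]
grip_width: 91.8
```

Run:
```python
from h import *
import pickle
sync((470,340,260,0)); print(get_obs()["tool_pos"])
M=snap("wrist","w2",f=1.2); pickle.dump(M,open("w2.pkl","wb"))
for n in("selector_grip","pod"):
    for d in place_of(n,"wrist")[:3]: print(n,d,onz("wrist",d["location"],77 if n!="pod" else 0,M))
```

```text
[468.18727332 343.41765273 255.99801845]
selector_grip {'location': [34.5, 356.5], 'conf': 0.69} [620.30674593 305.96071974  77.        ]
selector_grip {'location': [155.9, 249.9], 'conf': 0.6} [486.36918572 423.10689566  77.        ]
pod {'location': [146.3, 264.7], 'conf': 0.85} [484.88862861 419.76578448   0.        ]
```

View pics/w2.png

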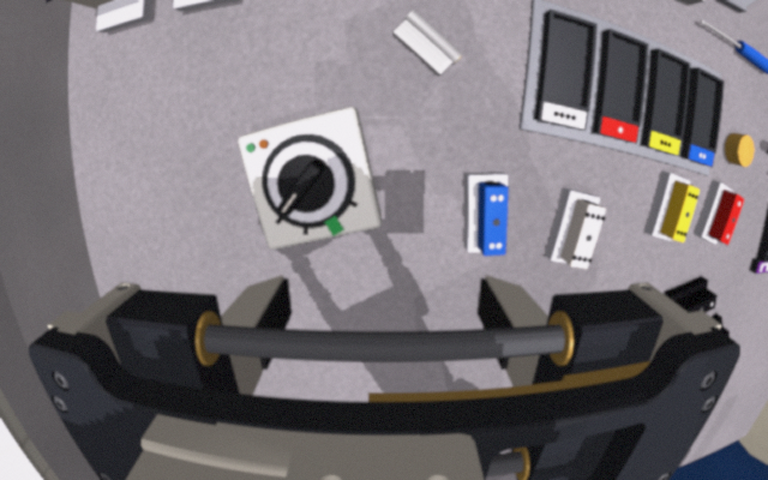

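Run:
```python
from h import *
snap("wrist","w2b",crop=(80,215,190,330),f=4.4)
print(get_obs()["tool_pos"],get_obs()["dq"])
```

```text
[470.37944327 339.17273803 260.48820452] [-0.01280946 -0.01366648  0.00123097  0.00169927 -0.00182131  0.00311214]
```

View pics/w2b.png

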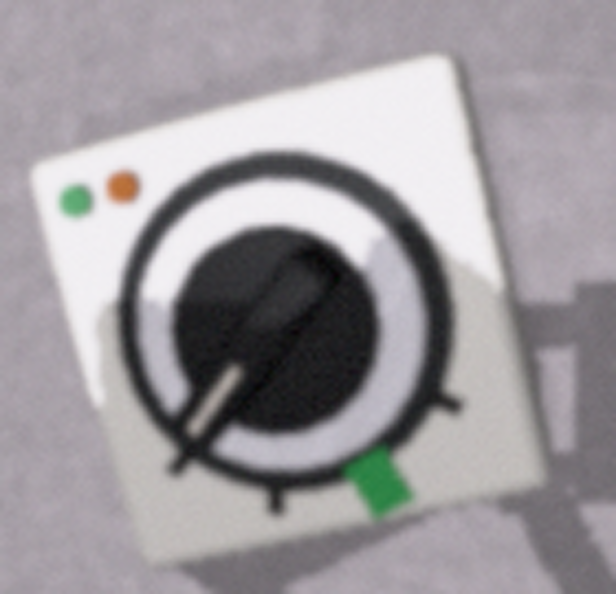

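Run:
```python
from h import *
M=camera_model("wrist")
P=lambda x,y,z: onz("wrist",(80+(y+.5)/4.4-.5,190+(x+.5)/4.4-.5),z,M)
# pod top corners
C=[P(35,172,40),P(445,55,40),P(545,485,40),P(158,560,40)]
for c in C: print(np.round(c,1))
c0=np.mean(C,0); print("pod centre",c0)
for n,p in dict(m0=P(450,403,40),green=P(380,485,40),m12=P(275,500,40),m18=P(178,467,40)).items():
    d=p-c0; print(n,np.round(p,1),np.degrees(np.arctan2(d[1],d[0])),np.hypot(*d[:2]))
a=P(240,370,84);b=P(190,435,84);d=b-a;print("stripe",a,b,np.degrees(np.arctan2(d[1],d[0])))
far=P(325,265,84);d=b-far;print(far,np.degrees(np.arctan2(d[1],d[0])),(P(180,455,84)+P(335,245,84))/2)
print(np.round(np.array([c0+[65*np.cos(t),65*np.sin(t),0] for t in[0]]),1))
```

```text
[532.9 496.6  40. ]
[560.6 375.5  40. ]
[437.6 348.7  40. ]
[414.  467.2  40. ]
pod centre [486.26127686 422.00109657  40.        ]
m0 [462.1 375.7  40. ] -117.59695164809 52.2083407890785
green [437.6 396.9  40. ] -152.73999509067522 54.69354783429468
m12 [433.1 428.7  40. ] 172.77368207568222 53.596251349294455
m18 [443.4 458.   40. ] 139.97074537061894 55.974293844174355
stripe [481.59823292 425.51123561  84.        ] [464.56187915 440.20817431  84.        ] 139.21628402504913
[508.07243654 402.1540493   84.        ] 138.8272132422 [486.11434776 421.42540948  84.        ]
[[551.3 422.   40. ]]
```

Run:
```python
from h import *
plan([(478,385,220,-30),(486.2,421.7,150,-40.7),(486.2,421.7,61,-40.7)])
sync((486.2,421.7,61,-40.7))
for k in (16.5,33,49.5,68.75): print(k)
```

```text
(478, 385, 220, -30) [0.0, -0.0, 30.0, 8.0, -45.0, 40.0] d=61
(486.2, 421.7, 150, -40.7) [-0.0, -0.0, 10.7, -11.2, -35.9, 70.0] d=79
(486.2, 421.7, 61, -40.7) [0.0, 0.0, 0.0, 0.0, -0.0, 89.0] d=89
16.5
33
49.5
68.75
```

Request:
send_rows(targets=[[[0, 0, 6, 1.6, -9, 8, -1], [0, 0, 12, 3.2, -18, 16, -1], [0, 0, 18, 4.8, -27, 24, -1], [0, 0, 24, 6.4, -36, 32, -1], [0, 0, 30, 8, -45, 40, -1]]])

```text
time: 5.47
tool_pos: [479.0, 384.0, 221.0]
tcp_rot: [-3.14, -0.001, -0.531]
contact_force: [0.3, 0.1, -0.0]
grip_width: 91.9
```

Request:
send_rows(targets=[[[0, 0, 3, -3, -9, 18, -1], [0, 0, 6, -6, -18, 35, -1], [0, 0, 8, -8.5, -27, 53, -1], [0, 0, 10.7, -11.2, -35.9, 70, -1], [0, 0, 10.7, -11.2, -35.9, 70, -1]]])

```text
time: 5.88
tool_pos: [485.8, 420.6, 147.3]
tcp_rot: [3.138, 0.001, -0.713]
contact_force: [-0.2, -0.1, -1.1]
grip_width: 92.0
```

Run:
```python
from h import *
o=get_obs();print(o["tool_pos"],np.degrees(o["tcp_rot"]),o["contact_force"])
snap("wrist","w3",f=1.2)
```

```text
[485.75632764 420.61032054 147.31027307] [ 1.79765795e+02  6.83280393e-02 -4.08472257e+01] [-0.22876581 -0.05020328 -1.06951111]
```

View pics/w3.png

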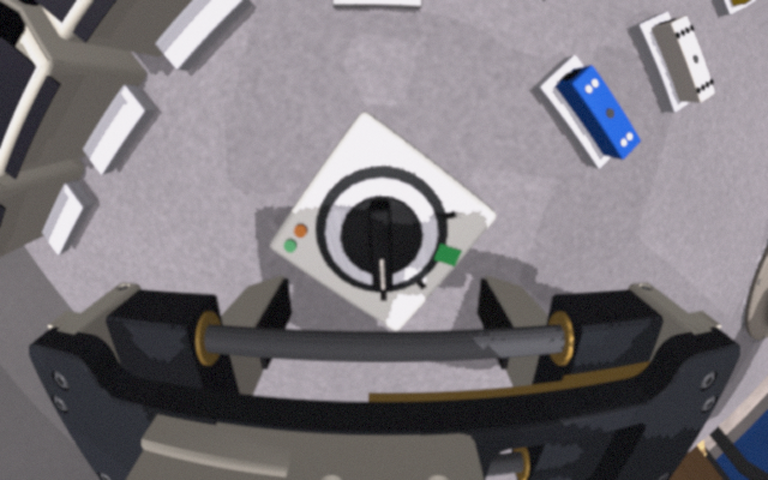

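Request:
send_rows(targets=[[[0, 0, 0, 0, 0, 25, -1], [0, 0, 0, 0, 0, 50, -1], [0, 0, 0, 0, 0, 75, -1], [0, 0, 0, 0, 0, 89, -1], [0, 0, 0, 0, 0, 89, -1]]])

```text
time: 6.35
tool_pos: [485.6, 419.7, 59.6]
tcp_rot: [3.138, 0.001, -0.71]
contact_force: [-0.8, -0.0, 0.2]
grip_width: 91.2
```

Request:
send_rows(targets=[[[0, 0, 0, 0, 0, 0, 0.6], [0, 0, 0, 0, 0, 0, 1], [0, 0, 0, 0, 0, 0, 1], [0, 0, 0, 0, 0, 0, 1], [0, 0, 0, 0, 0, 0, 1]]])

```text
time: 6.77
tool_pos: [486.6, 421.9, 62.2]
tcp_rot: [-3.14, -0.001, -0.71]
contact_force: [0.6, 0.3, -0.5]
grip_width: 63.6
```

Request:
send_rows(targets=[[[0, 0, 0, 0, 0, 0, 1], [0, 0, 0, 0, 0, 0, 1], [0, 0, 0, 0, 0, 0, 1], [0, 0, 0, 0, 0, 0, 1], [0, 0, 0, 0, 0, 0, 1]]])

```text
time: 7.18
tool_pos: [486.1, 421.7, 60.9]
tcp_rot: [3.141, -0.0, -0.71]
contact_force: [-0.4, -0.2, -0.2]
grip_width: 29.4
```

Request:
send_rows(targets=[[[0, 0, 0, 0, 0, 0, 1], [0, 0, 0, 0, 0, 0, 1], [0, 0, 0, 0, 0, 0, 1], [0, 0, 0, 0, 0, 0, 1], [0, 0, 0, 0, 0, 0, 1]]])

```text
time: 7.6
tool_pos: [486.6, 422.1, 61.0]
tcp_rot: [-3.14, -0.0, -0.71]
contact_force: [2.3, 2.7, -2.7]
grip_width: 14.3
```

Request:
send_rows(targets=[[[0, 0, -5, 0, 0, 0, 1], [0, 0, -10, 0, 0, 0, 1], [0, 0, -15, 0, 0, 0, 1], [0, 0, -20, 0, 0, 0, 1], [0, 0, -25, 0, 0, 0, 1]]])

```text
time: 8.02
tool_pos: [486.8, 422.3, 61.0]
tcp_rot: [-3.14, -0.001, -0.27]
contact_force: [3.9, 4.7, -4.7]
grip_width: 14.1
```

Turning well; forces are low. Continue to a total of 68.75°.

Request:
send_rows(targets=[[[0, 0, -5, 0, 0, 0, 1], [0, 0, -10, 0, 0, 0, 1], [0, 0, -15, 0, 0, 0, 1], [0, 0, -20, 0, 0, 0, 1], [0, 0, -25, 0, 0, 0, 1]]])

```text
time: 8.43
tool_pos: [486.8, 422.7, 61.0]
tcp_rot: [-3.14, -0.002, 0.166]
contact_force: [4.2, 5.2, -4.5]
grip_width: 14.3
```

Request:
send_rows(targets=[[[0, 0, -5, 0, 0, 0, 1], [0, 0, -10, 0, 0, 0, 1], [0, 0, -15, 0, 0, 0, 1], [0, 0, -18.7, 0, 0, 0, 1], [0, 0, -18.7, 0, 0, 0, 1]]])

```text
time: 8.85
tool_pos: [486.7, 422.9, 61.0]
tcp_rot: [-3.14, -0.003, 0.492]
contact_force: [3.4, 6.1, -4.7]
grip_width: 13.6
```

Request:
send_rows(targets=[[[0, 0, 0, 0, 0, 0, 0.5], [0, 0, 0, 0, 0, 0, 0], [0, 0, 0, 0, 0, 0, -1], [0, 0, 0, 0, 0, 0, -1], [0, 0, 0, 0, 0, 0, -1]]])

```text
time: 9.27
tool_pos: [486.0, 421.4, 61.0]
tcp_rot: [3.141, 0.001, 0.489]
contact_force: [-0.7, 0.2, 0.4]
grip_width: 42.5
```

Request:
send_rows(targets=[[[0, 0, 0, 0, 0, -15, -1], [0, 0, 0, 0, 0, -40, -1], [0, 0, 0, 0, 0, -75, -1], [0, 0, 0, 0, 0, -110, -1], [0, 0, 0, 0, 0, -139, -1]]])

```text
time: 9.68
tool_pos: [486.3, 421.7, 202.6]
tcp_rot: [-3.142, -0.001, 0.489]
contact_force: [-0.0, 0.7, 0.2]
grip_width: 76.1
```

Run:
```python
from h import *
sync((486.2,421.7,200,28))
o=get_obs();print(o["tool_pos"],np.degrees(o["tcp_rot"]),o["contact_force"],o["grip_width"])
snap("wrist","w4",f=1.2)
```

```text
[486.26918729 421.66040756 202.57256096] [-1.79999606e+02 -8.33216340e-02  2.80006650e+01] [-0.00882489  0.66681134  0.1702401 ] 76.09629887887323
```

View pics/w4.png

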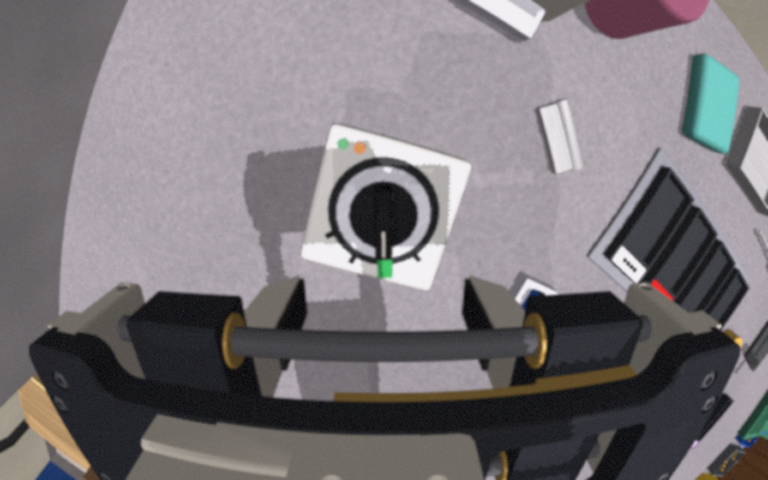

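Run:
```python
from h import *
plan([(480,300,300,0),(480,130,320,0)])
```

```text
(480, 300, 300, 0) [0.0, -0.0, 28.0, -62.6, 104.5, -100.0] d=158
(480, 130, 320, 0) [0.0, 0.0, 0.0, 0.0, 170.0, -20.0] d=171
```

Request:
send_rows(targets=[[[0, 0, 5.6, -12.6, 20.9, -20, -1], [0, 0, 11.2, -25, 41.8, -40, -1], [0, 0, 16.8, -37.6, 62.7, -60, -1], [0, 0, 22.4, -50, 83.6, -80, -1], [0, 0, 28, -62.6, 104.5, -100, -1]]])

```text
time: 10.15
tool_pos: [479.5, 298.8, 300.7]
tcp_rot: [3.141, 0.0, -0.005]
contact_force: [0.0, -0.3, -0.4]
grip_width: 91.9
```

Request:
send_rows(targets=[[[0, 0, 0, 0, 40, -5, -1], [0, 0, 0, 0, 80, -10, -1], [0, 0, 0, 0, 120, -15, -1], [0, 0, 0, 0, 150, -18, -1], [0, 0, 0, 0, 170, -20, -1]]])

```text
time: 10.57
tool_pos: [479.6, 127.2, 320.5]
tcp_rot: [3.141, -0.001, -0.002]
contact_force: [0.5, 0.2, 0.6]
grip_width: 91.4
```

```bash
cat > t2.py <<'E'
from fit import *
import pickle,sys
capture("scene")  # let arm settle
def go(tag,blocks,slots):
    M=snap("wrist",tag,f=1.2);pickle.dump(M,open(tag+".pkl","wb"));cam="wrist"
    for n in blocks:
        R=regions_of(n,cam)
        for d in R[:3]:
            w=onz(cam,d["location"],20,M)
            q,i=fit(d["region"],BL,np.r_[w[:2],0],cam,M)
            print(n,round(d["conf"],2),np.round(q[:2],1),"yawdeg",round(np.degrees(q[2]),1),"IoU",round(i,3))
if __name__=="__main__":
    sync((480,130,320,0)); go("w5",["block_red","block_yellow","block_white","block_blue"],[])
E
python3 t2.py
```

```text
block_red 0.84 [ 455.1 -166. ] yawdeg -15.2 IoU 0.955
block_red 0.78 [ 319.5 -140.3] yawdeg -88.8 IoU 0.468
block_yellow 0.69 [461. -51.] yawdeg -11.1 IoU 0.948
block_white 0.82 [429.6 110.4] yawdeg -9.6 IoU 0.953
block_blue 0.59 [445.9 228. ] yawdeg 2.1 IoU 0.94
block_blue 0.25 [483.5 447.6] yawdeg 22.3 IoU 0.621
```

View pics/w5.png

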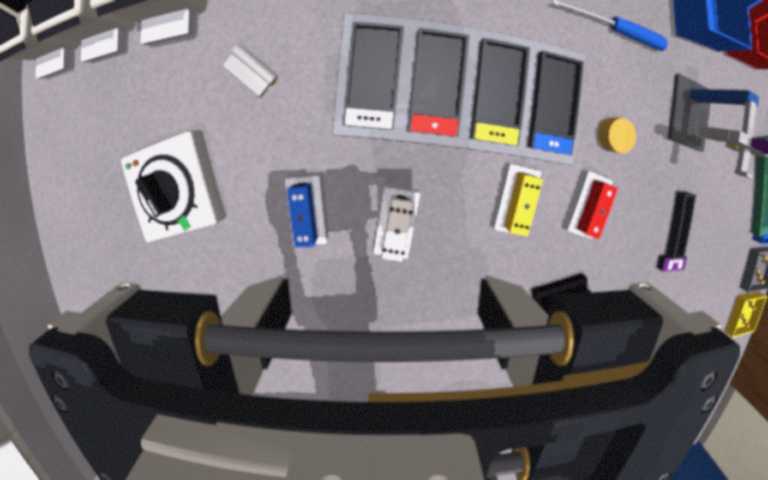

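Run:
```python
from h import *
snap("wrist","w5b",crop=(10,140,275,490),f=3.7)
M=camera_model("wrist")
import pickle; pickle.dump(M,open("w5b.pkl","wb")); print(get_obs()["tool_pos"])
```

```text
[479.82855158 131.00042628 319.6976101 ]
```

View pics/w5b.png

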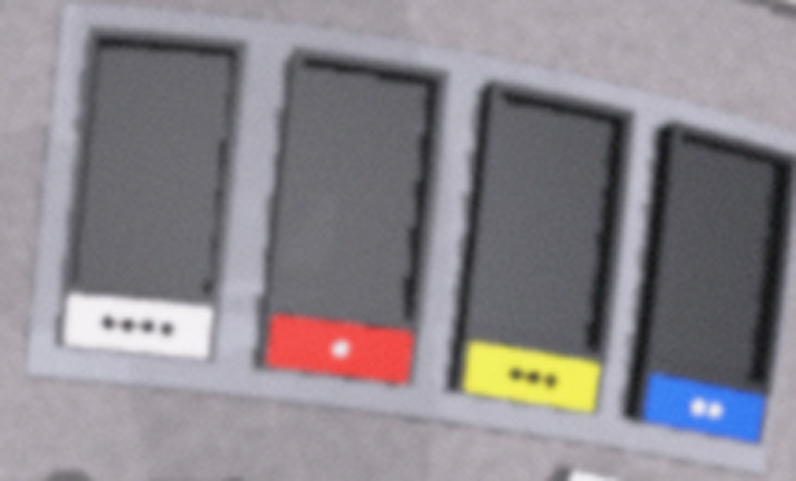

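```bash
cat > t3.py <<'E'
from h import *
import pickle
from scipy.optimize import least_squares
M=pickle.load(open("w5b.pkl","rb"))
raw=lambda x,y:(10+(y+.5)/3.7-.5,275+(x+.5)/3.7-.5)
P=lambda x,y,z: onz("wrist",raw(x,y),z,M)
a,b,c=P(65,5,8),P(30,373,8),P(765,468,8)
print(a,b,c,np.linalg.norm(a-b),np.linalg.norm(b-c))
d=c-b;e=a-b
print(np.degrees(np.arctan2(-d[0],d[1]))," ",np.degrees(np.arctan2(d[0],-d[1])),np.degrees(np.arctan2(e[1],e[0])), "centre",(a+c)/2)
# label corner estimates z=26
for n,L in dict(white=[(66,293),(212,305),(210,358),(62,345)],red=[(268,315),(414,330),(410,383),(265,367)],yellow=[(467,340),(602,358),(597,412),(462,393)],blue=[(647,373),(768,392),(762,443),(643,423)]).items():
    Q=np.array([P(*l,26) for l in L]); print(n,np.round(Q[:,:2],1).tolist(),np.round(Q.mean(0),1), np.linalg.norm(Q[0]-Q[1]),np.linalg.norm(Q[1]-Q[2]))
E
python3 t3.py
```

```text
[698.88734772 174.12028244   8.        ] [544.19914826 188.59136868   8.        ] [ 513.67903709 -135.92287198    8.        ] 155.36361025421417 325.9462679282319
174.6272157639356   -5.3727842360643985 -5.344467416539684 centre [606.2831924   19.09870523   8.        ]
white [[576.2, 172.0], [571.2, 115.4], [550.3, 116.1], [555.7, 173.7]] [563.3 144.3  26. ] 56.799644216534766 20.908263182507042
red [[567.5, 93.6], [563.4, 35.6], [542.2, 36.7], [547.0, 94.6]] [555.   65.1  26. ] 58.10224203077832 21.279731123776372
yellow [[560.5, 13.9], [556.7, -44.3], [534.3, -43.2], [539.0, 15.2]] [547.6 -14.6  26. ] 58.300321835647246 22.473745657184704
blue [[552.0, -65.1], [548.6, -124.3], [526.3, -123.1], [531.0, -64.5]] [539.4 -94.2  26. ] 59.333826160078395 22.358833341834146
```

```bash
cat >> t3.py <<'E'
print("far edge outer z26:")
th=np.radians(-5.5);u=np.array([np.cos(th),np.sin(th)]);v=np.array([-u[1],u[0]]);c0=np.array([606.3,19.1])
for n,l in dict(w1=(92,33),w2=(245,42),r1=(292,52),r2=(446,72),y1=(490,83),y2=(633,110),b1=(668,124),b2=(790,155)).items():
    q=P(*l,26)[:2]-c0; print(n,np.round([q@u,q@v],1))
for n,l in dict(w=(139,325),r=(340,349),y=(532,376),b=(705,408)).items():
    q=P(*l,26)[:2]-c0; print("label",n,np.round([q@u,q@v],1))
E
python3 t3.py | tail -13
```

```text
far edge outer z26:
w1 [ 61.  149.3]
w2 [62.9 90.1]
r1 [61.1 71.6]
r2 [62.5 10.3]
y1 [61.3 -8. ]
y2 [ 62.8 -69.9]
b1 [ 60.5 -86.1]
b2 [  61.4 -145.8]
label w [-54.8 119.9]
label r [-55.7  40.9]
label y [-55.4 -38.6]
label b [ -56.  -118.4]
```

Run:
```python
from h import *
plan([(446,228,180,3)])
c0=np.array([606.3,19.1]);th=np.radians(-5.5);u=np.array([np.cos(th),np.sin(th)]);v=np.array([-u[1],u[0]])
for n,vv in dict(white=120.7,red=40.7,yellow=-39.3,blue=-119.3).items(): print(n,np.round(c0+u*7.8+v*vv,1))
```

```text
(446, 228, 180, 3) [0.0, 0.0, -3.0, -34.0, -98.0, 140.0] d=174
white [625.6 138.5]
red [618.   58.9]
yellow [610.3 -20.8]
blue [ 602.6 -100.4]
```

Request:
send_rows(targets=[[[0, 0, -1, -7, -20, 28, -1], [0, 0, -2, -14, -40, 56, -1], [0, 0, -3, -21, -60, 84, -1], [0, 0, -3, -28, -80, 112, -1], [0, 0, -3, -34, -98, 140, -1]]])

```text
time: 11.33
tool_pos: [444.9, 230.1, 178.6]
tcp_rot: [-3.141, 0.0, 0.054]
contact_force: [0.5, 0.6, 0.5]
grip_width: 91.8
```

Run:
```python
from t2 import *
sync((446,228,180,3)); capture("side"); go("w6",["block_blue"],[])
print(get_obs()["tool_pos"])
```

```text
block_blue 0.63 [445.2 227.4] yawdeg 3.3 IoU 0.958
[445.70278808 228.81555346 179.88304968]
```

View pics/w6.png

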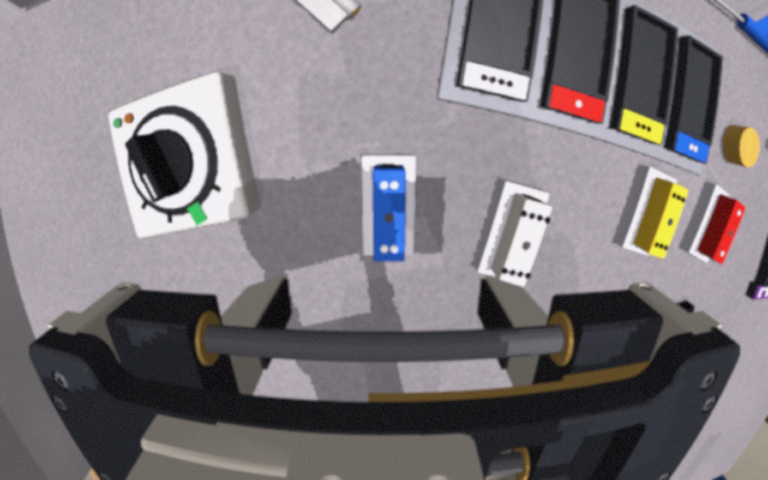

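Request:
send_rows(targets=[[[0, 0, 0, 0, 0, 40, -0.5], [0, 0, 0, 0, 0, 80, -0.5], [0, 0, 0, 0, 0, 120, -0.5], [0, 0, 0, -0.6, 0.3, 145, -0.5], [0, 0, 0, -0.6, 0.3, 155, -0.5]]])

```text
time: 11.95
tool_pos: [445.0, 226.7, 23.1]
tcp_rot: [3.141, 0.003, 0.052]
contact_force: [-1.4, 0.6, 0.8]
grip_width: 69.2
```

Request:
send_rows(targets=[[[0, 0, 0, 0, 0, 0, 0.2], [0, 0, 0, 0, 0, 0, 1], [0, 0, 0, 0, 0, 0, 1], [0, 0, 0, 0, 0, 0, 1], [0, 0, 0, 0, 0, 0, 1]]])

```text
time: 12.37
tool_pos: [446.5, 228.0, 26.6]
tcp_rot: [-3.141, -0.003, 0.053]
contact_force: [0.1, -0.4, 0.8]
grip_width: 40.1
```

Request:
send_rows(targets=[[[0, 0, 0, 0, 0, 0, 1], [0, 0, 0, 0, 0, 0, 1], [0, 0, 0, 0, 0, 0, 1], [0, 0, 0, 0, 0, 0, 1], [0, 0, 0, 0, 0, 0, 1]]])

```text
time: 12.78
tool_pos: [445.7, 227.5, 25.6]
tcp_rot: [3.141, -0.001, 0.053]
contact_force: [-1.1, -3.0, 6.6]
grip_width: 25.9
```

Run:
```python
from h import *
p,R=getcmd(); print(R.apply([-.6,.3,155])+p)
sync((445.4,227.7,25,3))
plan([(445.4,227.7,180,3),(530,80,200,-4),(602.6,-100.4,160,-5.5)])
```

```text
[445.41652307 227.66900957  25.        ]
(445.4, 227.7, 180, 3) [0.0, 0.0, 0.0, -0.0, 0.0, -155.0] d=155
(530, 80, 200, -4) [0.0, -0.0, 7.0, 76.8, 151.9, -20.0] d=171
(602.6, -100.4, 160, -5.5) [0.0, -0.0, 1.5, 85.0, 174.9, 40.0] d=199
```

Request:
send_rows(targets=[[[0, 0, 0, 0, 0, -20, 1], [0, 0, 0, 0, 0, -55, 1], [0, 0, 0, 0, 0, -95, 1], [0, 0, 0, 0, 0, -130, 1], [0, 0, 0, 0, 0, -155, 1]]])

```text
time: 13.2
tool_pos: [445.5, 227.9, 182.6]
tcp_rot: [-3.141, -0.002, 0.053]
contact_force: [0.7, -0.3, -5.9]
grip_width: 25.8
```

Request:
send_rows(targets=[[[0, 0, 1, 12, 24, -4, 1], [0, 0, 3, 30, 60, -8, 1], [0, 0, 5, 48, 96, -13, 1], [0, 0, 7, 66, 131, -18, 1], [0, 0, 7, 76.8, 151.9, -20, 1]]])

```text
time: 13.62
tool_pos: [531.3, 76.8, 199.9]
tcp_rot: [3.14, -0.0, -0.073]
contact_force: [1.3, -0.3, -3.9]
grip_width: 26.1
```

Run:
```python
from h import *
import pickle
sync((530,80,200,-4)); capture("side")
M=snap("wrist","w7",f=1.2);pickle.dump(M,open("w7.pkl","wb"))
o=get_obs();print(o["tool_pos"],o["contact_force"])
```

```text
[531.5442617   76.53445987 199.39742105] [ 2.91986298e-04 -5.52710183e-01 -5.25643983e+00]
```

View pics/w7.png

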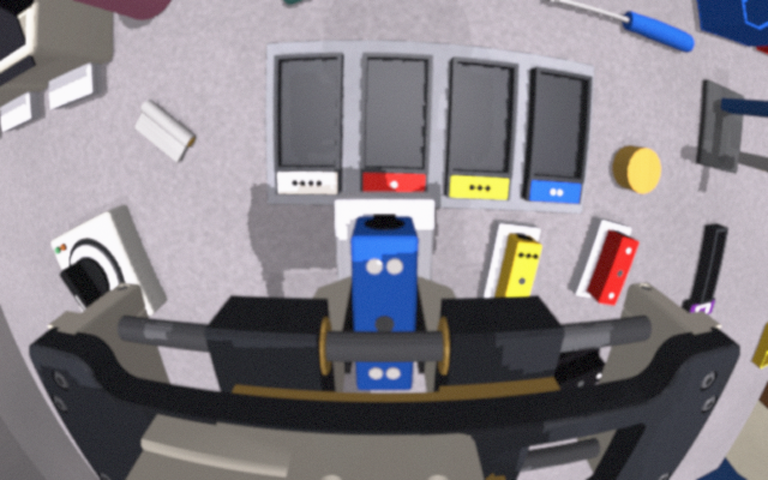

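```bash
cat > ov.py <<'E'
from h import *
import pickle
SLOT=dict(white=(625.6,138.5),red=(618.,58.9),yellow=(610.3,-20.8),blue=(602.6,-100.4)); SY=-5.5
def rect(c,yaw,hx,hy,z,cam,M,ox=0,oy=0):
    t=np.radians(yaw);R=np.array([[np.cos(t),-np.sin(t)],[np.sin(t),np.cos(t)]])
    out=[]
    C=np.array([(-hx,-hy),(hx,-hy),(hx,hy),(-hx,hy),(-hx,-hy)])
    for a,b in zip(C[:-1],C[1:]):
        for s in np.linspace(0,1,9): out.append(proj(cam,np.r_[np.array(c)+R@(a+(b-a)*s+[ox,oy]),z],M)[::-1])
    return np.array(out)
def overlay(img,f,items):
    for pts,col in items: cv2.polylines(img,[np.round((pts+.5)*f*16).astype(np.int32)],True,col,1,cv2.LINE_AA,shift=4)
E
python3 - <<'E'
from ov import *
im=capture("wrist")[:,:,::-1]; M=camera_model("wrist"); cv2.imwrite("pics/raw8.png",im)
f=3;big=cv2.resize(im,None,fx=f,fy=f,interpolation=cv2.INTER_CUBIC)
it=[]
for n,c in SLOT.items():
    it+=[(rect(c,SY,54,31,26,"wrist",M),(0,255,0)),(rect(c,SY,50,27,26,"wrist",M),(0,255,255))]
it.append((rect((606.3+.0958*.7,19.1+.7),SY,80,165,8,"wrist",M),(255,0,255)))
overlay(big,f,it); cv2.imwrite("pics/ov8.png",big[80:560,640:1440])
E
```

```text
(no output)
```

View pics/ov8.png

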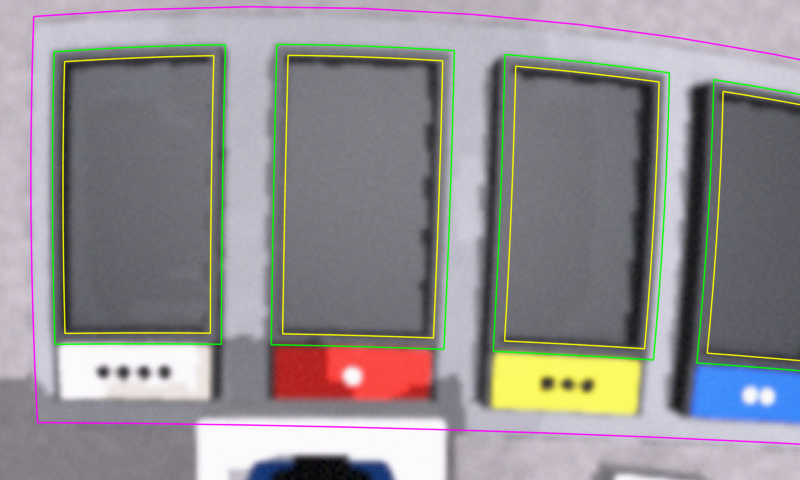

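Run:
```python
from h import *
plan([(602.6,-100.4,170,-5.5),(602.6,-100.4,70,-5.5),(602.6,-100.4,38,-5.5)])
```

```text
(602.6, -100.4, 170, -5.5) [-0.0, 0.0, 1.5, 85.0, 174.9, 30.0] d=197
(602.6, -100.4, 70, -5.5) [0.0, 0.0, 0.0, 0.0, -0.0, 100.0] d=100
(602.6, -100.4, 38, -5.5) [0.0, 0.0, 0.0, 0.0, -0.0, 32.0] d=32
```

Request:
send_rows(targets=[[[0, 0, 0.3, 17, 35, 6, 1], [0, 0, 0.6, 34, 70, 12, 1], [0, 0, 0.9, 51, 105, 18, 1], [0, 0, 1.2, 68, 140, 24, 1], [0, 0, 1.5, 85, 174.9, 30, 1]]])

```text
time: 14.18
tool_pos: [602.3, -100.3, 168.8]
tcp_rot: [-3.141, 0.002, -0.094]
contact_force: [1.4, 0.5, -3.8]
grip_width: 25.9
```

Request:
send_rows(targets=[[[0, 0, 0, 0, 0, 0, 1], [0, 0, 0, 0, 0, 30, 1], [0, 0, 0, 0, 0, 60, 1], [0, 0, 0, 0, 0, 90, 1], [0, 0, 0, 0, 0, 100, 1]]])

```text
time: 14.6
tool_pos: [599.0, -98.0, 64.7]
tcp_rot: [-3.139, 0.01, -0.095]
contact_force: [-1.6, 1.0, -4.9]
grip_width: 26.0
```

Request:
send_rows(targets=[[[0, 0, 0, 0, 0, 0, 1], [0, 0, 0, 0, 0, 10, 1], [0, 0, 0, 0, 0, 20, 1], [0, 0, 0, 0, 0, 30, 1], [0, 0, 0, 0, 0, 32, 1]]])

```text
time: 15.02
tool_pos: [602.6, -100.2, 37.7]
tcp_rot: [3.142, 0.0, -0.096]
contact_force: [-4.3, 2.3, 2.2]
grip_width: 26.0
```

Request:
send_rows(targets=[[[0, 0, 0, 0, 0, 0, 1], [0, 0, 0, 0, 0, 0, 0.4], [0, 0, 0, 0, 0, 0, -0.1], [0, 0, 0, 0, 0, 0, -0.1], [0, 0, 0, 0, 0, 0, -0.1]]])

```text
time: 15.43
tool_pos: [603.2, -100.6, 38.8]
tcp_rot: [3.141, -0.002, -0.096]
contact_force: [0.7, 0.7, 0.0]
grip_width: 42.8
```

Request:
send_rows(targets=[[[0, 0, 0, 0, 0, -10, -0.1], [0, 0, 0, 0, 0, -40, -0.1], [0, 0, 0, 0, 0, -75, -0.3], [0, 0, 0, 0, 0, -110, -1], [0, 0, 0, 0, 0, -142, -1]]])

```text
time: 15.85
tool_pos: [602.8, -100.4, 183.2]
tcp_rot: [3.141, -0.002, -0.096]
contact_force: [1.0, -0.2, -0.1]
grip_width: 66.0
```

Run:
```python
from h import *
sync((602.6,-100.4,180,-5.5)); 
plan([(500,10,300,-8)])
snap("side","d9",crop=(140,280,200,400),f=3.5)
```

```text
(500, 10, 300, -8) [-0.0, 0.0, 2.5, -112.7, -100.1, -120.0] d=193
```

View pics/d9.png

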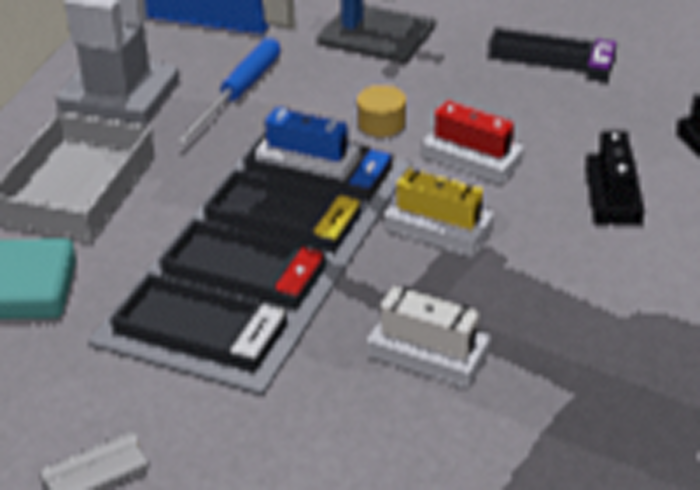

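Run:
```python
from h import *
plan([(461,-51,190,-11)])
```

```text
(461, -51, 190, -11) [-0.0, 0.0, 5.5, -145.7, -35.6, -10.0] d=150
```

Request:
send_rows(targets=[[[0, 0, 1, -36, -9, -10, -1], [0, 0, 3, -73, -18, -10, -1], [0, 0, 4, -109, -27, -10, -1], [0, 0, 5.5, -145.7, -35.6, -10, -1], [0, 0, 5.5, -145.7, -35.6, -10, -1]]])

```text
time: 16.32
tool_pos: [453.6, -48.2, 189.5]
tcp_rot: [-3.141, 0.008, -0.192]
contact_force: [0.2, 1.0, -0.2]
grip_width: 91.7
```

Run:
```python
from t2 import *
sync((461,-51,190,-11)); capture("side"); go("w10",["block_yellow","block_red","block_white"],[])
o=get_obs();print(o["tool_pos"],o["time"])
```

```text
block_yellow 0.83 [461.3 -50.8] yawdeg -10.8 IoU 0.967
block_red 0.76 [ 282.3 -114.1] yawdeg 13.9 IoU 0.155
block_red 0.65 [ 456.2 -167. ] yawdeg -14.8 IoU 0.962
block_red 0.54 [612.3 -21.8] yawdeg -10.8 IoU 0.547
block_white 0.57 [429.3 111.1] yawdeg -10.0 IoU 0.776
[462.42699417 -51.53873463 190.36024613] 16.6167
```

View pics/w10.png

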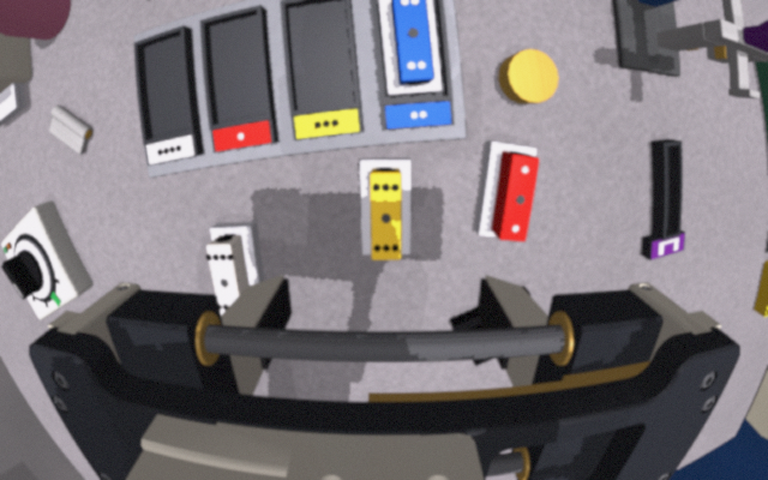

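Request:
send_rows(targets=[[[0, 0, 0, 0, 0, 40, -0.5], [0, 0, 0, 0, 0, 80, -0.5], [0, 0, 0, 0.3, 0, 120, -0.5], [0, 0, 0, 0.3, 0, 150, -0.5], [0, 0, 0, 0.3, 0, 165, -0.5]]])

```text
time: 17.03
tool_pos: [460.1, -50.9, 21.2]
tcp_rot: [-3.141, 0.005, -0.192]
contact_force: [-0.7, -0.3, 0.1]
grip_width: 69.5
```

Request:
send_rows(targets=[[[0, 0, 0, 0, 0, 0, 0.2], [0, 0, 0, 0, 0, 0, 1], [0, 0, 0, 0, 0, 0, 1], [0, 0, 0, 0, 0, 0, 1], [0, 0, 0, 0, 0, 0, 1]]])

```text
time: 17.45
tool_pos: [462.4, -51.4, 26.3]
tcp_rot: [3.141, -0.003, -0.192]
contact_force: [0.5, 0.3, 0.4]
grip_width: 39.9
```

Request:
send_rows(targets=[[[0, 0, 0, 0, 0, 0, 1], [0, 0, 0, 0, 0, 0, 1], [0, 0, 0, 0, 0, 0, 1], [0, 0, 0, 0, 0, 0, 1], [0, 0, 0, 0, 0, 0, 1]]])

```text
time: 17.87
tool_pos: [461.8, -51.4, 25.7]
tcp_rot: [3.141, -0.001, -0.192]
contact_force: [-2.1, -2.0, 7.1]
grip_width: 26.0
```

Run:
```python
from h import *
sync((461.3,-51,25,-11))
plan([(461.3,-51,120,-11),(610.3,-20.8,120,-5.5),(610.3,-20.8,60,-5.5),(610.3,-20.8,38,-5.5)])
```

```text
(461.3, -51, 120, -11) [0.0, -0.0, -0.0, 0.0, 0.0, -95.0] d=95
(610.3, -20.8, 120, -5.5) [0.0, 0.0, -5.5, 140.5, -58.1, -0.0] d=152
(610.3, -20.8, 60, -5.5) [0.0, 0.0, 0.0, 0.0, -0.0, 60.0] d=60
(610.3, -20.8, 38, -5.5) [0.0, 0.0, 0.0, 0.0, -0.0, 22.0] d=22
```

Request:
send_rows(targets=[[[0, 0, 0, 0, 0, -15, 1], [0, 0, 0, 0, 0, -40, 1], [0, 0, 0, 0, 0, -65, 1], [0, 0, 0, 0, 0, -85, 1], [0, 0, 0, 0, 0, -95, 1]]])

```text
time: 18.28
tool_pos: [461.8, -51.0, 121.8]
tcp_rot: [3.142, -0.002, -0.192]
contact_force: [0.2, -0.5, -4.8]
grip_width: 25.7
```

Request:
send_rows(targets=[[[0, 0, -1, 25, -10, 0, 1], [0, 0, -2, 55, -23, 0, 1], [0, 0, -4, 90, -37, 0, 1], [0, 0, -5.5, 120, -50, 0, 1], [0, 0, -5.5, 140.5, -58.1, 0, 1]]])

```text
time: 18.7
tool_pos: [612.3, -19.8, 119.0]
tcp_rot: [-3.141, 0.0, -0.094]
contact_force: [0.6, -0.8, -5.3]
grip_width: 25.9
```

Request:
send_rows(targets=[[[0, 0, 0, 0, 0, 0, 1], [0, 0, 0, 0, 0, 20, 1], [0, 0, 0, 0, 0, 40, 1], [0, 0, 0, 0, 0, 55, 1], [0, 0, 0, 0, 0, 60, 1]]])

```text
time: 19.12
tool_pos: [607.2, -20.4, 56.3]
tcp_rot: [-3.141, 0.008, -0.096]
contact_force: [-1.5, 0.9, -5.9]
grip_width: 25.6
```

Request:
send_rows(targets=[[[0, 0, 0, 0, 0, 0, 1], [0, 0, 0, 0, 0, 6, 1], [0, 0, 0, 0, 0, 12, 1], [0, 0, 0, 0, 0, 18, 1], [0, 0, 0, 0, 0, 22, 1]]])

```text
time: 19.53
tool_pos: [610.2, -20.8, 37.7]
tcp_rot: [3.142, 0.0, -0.096]
contact_force: [-2.2, 0.3, 18.9]
grip_width: 25.8
```

Request:
send_rows(targets=[[[0, 0, 0, 0, 0, 0, 1], [0, 0, 0, 0, 0, 0, 0.4], [0, 0, 0, 0, 0, 0, -0.1], [0, 0, 0, 0, 0, 0, -0.1], [0, 0, 0, 0, 0, 0, -0.1]]])

```text
time: 19.95
tool_pos: [610.9, -20.9, 38.7]
tcp_rot: [3.141, -0.002, -0.096]
contact_force: [0.1, 0.3, 0.3]
grip_width: 43.0
```

Request:
send_rows(targets=[[[0, 0, 0, 0, 0, -10, -0.1], [0, 0, 0, 0, 0, -40, -0.1], [0, 0, 0, 0, 0, -75, -0.3], [0, 0, 0, 0, 0, -110, -1], [0, 0, 0, 0, 0, -142, -1]]])

```text
time: 20.37
tool_pos: [610.5, -20.8, 183.1]
tcp_rot: [3.141, -0.002, -0.096]
contact_force: [0.9, -0.2, -0.0]
grip_width: 66.0
```

Run:
```python
from h import *
sync((610.3,-20.8,180,-5.5)); 
plan([(456,-167,190,-15)])
snap("side","d11",crop=(140,280,200,400),f=3.5)
snap("wrist","w11",f=1.2)
```

```text
(456, -167, 190, -15) [-0.0, 0.0, 9.5, -139.6, 160.3, -10.0] d=213
```

View pics/d11.png

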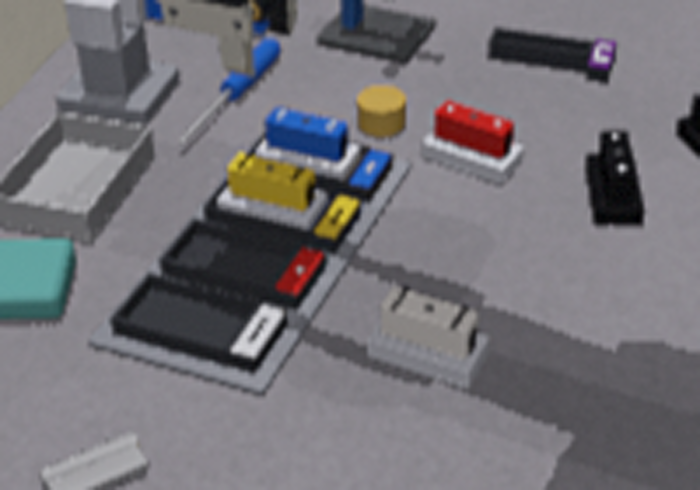

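View pics/w11.png

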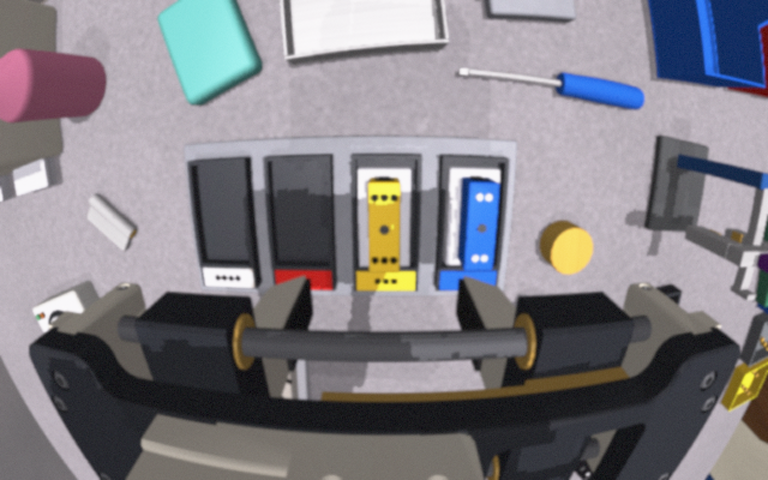

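Request:
send_rows(targets=[[[0, 0, 2, -28, 32, -10, -1], [0, 0, 4, -56, 64, -10, -1], [0, 0, 6, -84, 96, -10, -1], [0, 0, 8, -105, 120, -10, -1], [0, 0, 9.5, -120, 138, -10, -1]]])

```text
time: 20.88
tool_pos: [475.1, -148.2, 190.4]
tcp_rot: [3.141, 0.0, -0.264]
contact_force: [0.3, -0.9, 0.7]
grip_width: 91.8
```

Run:
```python
from t2 import *
p,R=getcmd(); p=p+R.apply([-120,138,-10]); sync((*p,-15)); capture("side"); go("w12",["block_red"],[])
o=get_obs();print(p,o["tool_pos"],o["time"])
plan([(455.8,-166.9,190,-15)])
```

```text
block_red 0.92 [ 455.5 -166.6] yawdeg -16.4 IoU 0.961
block_red 0.68 [ 311.9 -145.3] yawdeg -74.3 IoU 0.399
[ 477.62574235 -146.66318507  190.        ] [ 477.74308586 -146.99792521  190.53390393] 21.0833
(455.8, -166.9, 190, -15) [0.0, -0.0, -0.0, -15.8, 25.2, -0.0] d=30
```

View pics/w12.png

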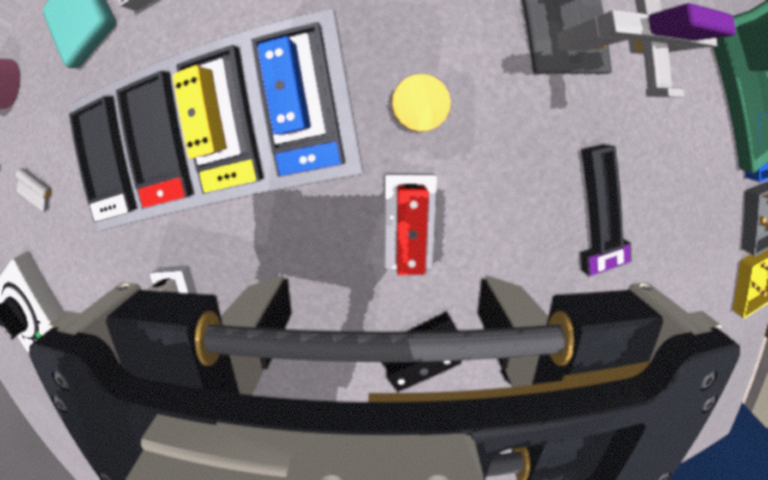

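Request:
send_rows(targets=[[[0, 0, 0, -8, 12, 30, -0.5], [0, 0, 0.5, -15.8, 25, 70, -0.5], [0, 0, 0.5, -15.8, 25, 110, -0.5], [0, 0, 0.5, -15.8, 25, 145, -0.5], [0, 0, 0.5, -15.8, 25, 163, -0.5]]])

```text
time: 21.5
tool_pos: [454.8, -165.0, 23.4]
tcp_rot: [-3.14, 0.005, -0.269]
contact_force: [-0.9, 0.5, -0.6]
grip_width: 69.5
```

Request:
send_rows(targets=[[[0, 0, 0, 0, 0, 2, 0.2], [0, 0, 0, 0, 0, 2, 1], [0, 0, 0, 0, 0, 2, 1], [0, 0, 0, 0, 0, 2, 1], [0, 0, 0, 0, 0, 2, 1]]])

```text
time: 21.92
tool_pos: [457.1, -167.1, 26.5]
tcp_rot: [3.141, -0.003, -0.27]
contact_force: [0.2, -0.7, -0.0]
grip_width: 40.2
```

Request:
send_rows(targets=[[[0, 0, 0, 0, 0, 0, 1], [0, 0, 0, 0, 0, 0, 1], [0, 0, 0, 0, 0, 0, 1], [0, 0, 0, 0, 0, 0, 1], [0, 0, 0, 0, 0, 0, 1]]])

```text
time: 22.33
tool_pos: [456.5, -167.2, 25.9]
tcp_rot: [3.141, -0.002, -0.27]
contact_force: [-0.9, -1.5, 7.5]
grip_width: 25.9
```

Run:
```python
from h import *
o=get_obs(); print(o["tool_pos"],np.degrees(o["tcp_rot"]))
sync((455.8,-166.8,25,-15.5))
plan([(455.8,-166.8,140,-15.5),(540,-50,160,-10),(618.2,59.4,120,-5.5),(618.2,59.4,60,-5.5)])
```

```text
[ 456.45673466 -167.21853159   25.85095242] [ 1.79965202e+02 -9.75187396e-02 -1.54933069e+01]
(455.8, -166.8, 140, -15.5) [0.0, -0.0, 0.0, 0.0, 0.0, -115.0] d=115
(540, -50, 160, -10) [-0.0, 0.0, -5.5, 49.9, -135.1, -20.0] d=145
(618.2, 59.4, 120, -5.5) [0.0, 0.0, -4.5, 58.0, -121.3, 40.0] d=140
(618.2, 59.4, 60, -5.5) [0.0, 0.0, 0.0, 0.0, -0.0, 60.0] d=60
```

Request:
send_rows(targets=[[[0, 0, 0, 0, 0, -15, 1], [0, 0, 0, 0, 0, -45, 1], [0, 0, 0, 0, 0, -80, 1], [0, 0, 0, 0, 0, -105, 1], [0, 0, 0, 0, 0, -115, 1]]])

```text
time: 22.75
tool_pos: [457.0, -167.3, 143.2]
tcp_rot: [3.141, -0.005, -0.27]
contact_force: [0.2, -0.1, -4.5]
grip_width: 25.9
```

Request:
send_rows(targets=[[[0, 0, -1, 8, -21, -4, 1], [0, 0, -2, 18, -50, -8, 1], [0, 0, -3, 30, -80, -12, 1], [0, 0, -4, 40, -110, -16, 1], [0, 0, -5.5, 49.9, -135.1, -20, 1]]])

```text
time: 23.17
tool_pos: [540.1, -47.9, 159.5]
tcp_rot: [-3.141, 0.002, -0.173]
contact_force: [0.7, -0.4, -3.9]
grip_width: 25.6
```

Request:
send_rows(targets=[[[0, 0, -1, 14, -30, 10, 1], [0, 0, -2, 28, -60, 20, 1], [0, 0, -3, 42, -88, 30, 1], [0, 0, -4, 52, -109, 36, 1], [0, 0, -4.5, 58, -121.3, 40, 1]]])

```text
time: 23.58
tool_pos: [618.2, 62.0, 117.9]
tcp_rot: [-3.141, 0.003, -0.093]
contact_force: [-0.6, -0.4, -4.6]
grip_width: 25.7
```

Request:
send_rows(targets=[[[0, 0, 0, 0, 0, 0, 1], [0, 0, 0, 0, 0, 20, 1], [0, 0, 0, 0, 0, 40, 1], [0, 0, 0, 0, 0, 55, 1], [0, 0, 0, 0, 0, 60, 1]]])

```text
time: 24.0
tool_pos: [615.9, 58.3, 57.3]
tcp_rot: [3.141, 0.006, -0.097]
contact_force: [-0.4, 0.0, -4.9]
grip_width: 25.9
```

Request:
send_rows(targets=[[[0, 0, 0, 0, 0, 0, 1], [0, 0, 0, 0, 0, 6, 1], [0, 0, 0, 0, 0, 12, 1], [0, 0, 0, 0, 0, 18, 1], [0, 0, 0, 0, 0, 21.5, 1]]])

```text
time: 24.42
tool_pos: [618.2, 59.4, 38.1]
tcp_rot: [3.141, 0.0, -0.096]
contact_force: [0.4, 0.8, -5.2]
grip_width: 25.9
```

Request:
send_rows(targets=[[[0, 0, 0, 0, 0, 0.7, 1], [0, 0, 0, 0, 0, 1.4, 1], [0, 0, 0, 0, 0, 1.4, 1], [0, 0, 0, 0, 0, 1.4, 0.5], [0, 0, 0, 0, 0, 1.4, -0.1]]])

```text
time: 24.83
tool_pos: [618.9, 59.6, 37.7]
tcp_rot: [-3.141, -0.002, -0.096]
contact_force: [-0.6, 0.0, -0.2]
grip_width: 29.0
```

Request:
send_rows(targets=[[[0, 0, 0, 0, 0, 0, -0.1], [0, 0, 0, 0, 0, 0, -0.1], [0, 0, 0, 0, 0, 0, -0.1], [0, 0, 0, 0, 0, -10, -0.1], [0, 0, 0, 0, 0, -40, -0.1]]])

```text
time: 25.25
tool_pos: [615.5, 59.5, 73.7]
tcp_rot: [3.141, 0.008, -0.096]
contact_force: [-0.2, -0.7, -0.1]
grip_width: 50.1
```

Run:
```python
from h import *
o=get_obs(); print(o["tool_pos"],np.degrees(o["tcp_rot"]),o["grip_width"])
sync((618.2,59.4,77.1,-5.5))
plan([(600,65,180,-5.5),(440,105,190,-10)])
```

```text
[615.53981397  59.54114719  73.74349967] [179.96456962   0.48698078  -5.49430097] 50.120398145970505
(600, 65, 180, -5.5) [-0.0, 0.0, 0.0, -18.7, -3.8, -102.9] d=105
(440, 105, 190, -10) [-0.0, -0.0, 4.5, -163.1, -24.5, -10.0] d=165
```

Request:
send_rows(targets=[[[0, 0, 0, 0, 0, -25, -0.1], [0, 0, 0, -5, -1, -50, -0.5], [0, 0, 0, -10, -2, -75, -1], [0, 0, 0, -18.7, -3.8, -95, -1], [0, 0, 0, -18.7, -3.8, -102.9, -1]]])

```text
time: 25.67
tool_pos: [600.5, 65.6, 184.2]
tcp_rot: [-3.141, -0.005, -0.095]
contact_force: [0.3, 0.1, 0.2]
grip_width: 72.7
```

Request:
send_rows(targets=[[[0, 0, 1, -35, -5, -10, -1], [0, 0, 2, -70, -10, -10, -1], [0, 0, 3, -105, -16, -10, -1], [0, 0, 4.5, -140, -21, -10, -1], [0, 0, 4.5, -163.1, -24.5, -10, -1]]])

```text
time: 26.08
tool_pos: [437.0, 105.5, 189.6]
tcp_rot: [3.141, 0.002, -0.175]
contact_force: [1.0, 1.3, -0.1]
grip_width: 91.8
```

Run:
```python
from t2 import *
sync((440,105,190,-10)); capture("side"); go("w13",["block_white"],[])
o=get_obs();print(o["tool_pos"],o["time"])
plan([(429.5,110.7,190,-9.8)])
```

```text
block_white 0.55 [428.7 110.2] yawdeg -9.4 IoU 0.961
[440.63556024 105.1136197  190.39163037] 26.2833
(429.5, 110.7, 190, -9.8) [0.0, -0.0, -0.2, -11.3, -3.8, -0.0] d=12
```

View pics/w13.png

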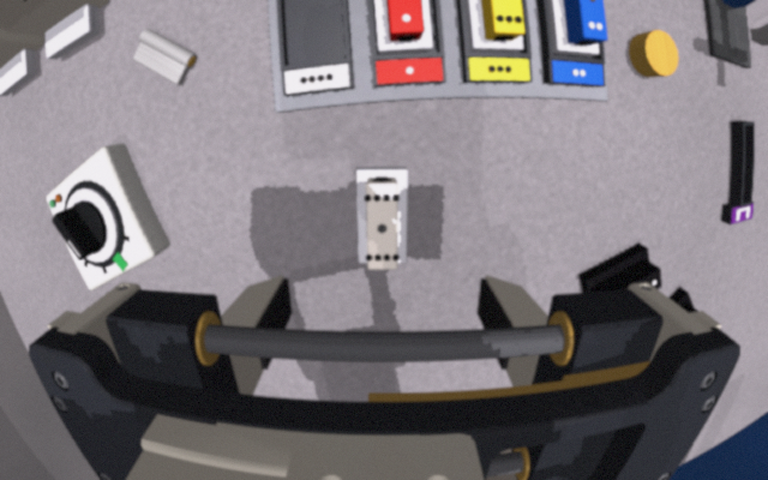

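Request:
send_rows(targets=[[[0, 0, 0, -6, -2, 30, -0.5], [0, 0, -0.4, -11.4, -3.6, 70, -0.5], [0, 0, -0.4, -11.4, -3.6, 110, -0.5], [0, 0, -0.4, -11.4, -3.6, 145, -0.5], [0, 0, -0.4, -11.4, -3.6, 163, -0.5]]])

```text
time: 26.7
tool_pos: [428.9, 110.0, 23.2]
tcp_rot: [3.14, 0.004, -0.168]
contact_force: [-0.1, -0.3, -0.0]
grip_width: 69.6
```

Request:
send_rows(targets=[[[0, 0, 0, 0, 0, 2, 0.2], [0, 0, 0, 0, 0, 2, 1], [0, 0, 0, 0, 0, 2, 1], [0, 0, 0, 0, 0, 2, 1], [0, 0, 0, 0, 0, 2, 1]]])

```text
time: 27.12
tool_pos: [430.7, 110.6, 26.3]
tcp_rot: [-3.141, -0.003, -0.167]
contact_force: [0.0, 0.1, -0.0]
grip_width: 40.5
```

Request:
send_rows(targets=[[[0, 0, 0, 0, 0, 0, 1], [0, 0, 0, 0, 0, 0, 1], [0, 0, 0, 0, 0, 0, 1], [0, 0, 0, 0, 0, 0, 1], [0, 0, 0, 0, 0, 0, 1]]])

```text
time: 27.53
tool_pos: [429.9, 110.4, 25.8]
tcp_rot: [3.142, -0.002, -0.167]
contact_force: [-1.1, -2.5, 6.0]
grip_width: 25.4
```

Run:
```python
from h import *
o=get_obs(); print(o["tool_pos"],np.degrees(o["tcp_rot"]))
sync((429.4,110.5,25,-9.6))
plan([(429.4,110.5,120,-9.6),(530,120,140,-7),(625.8,139,120,-5.5),(625.8,139,60,-5.5)])
```

```text
[429.92859024 110.44003487  25.79400701] [ 1.79999186e+02 -8.91614633e-02 -9.57879087e+00]
(429.4, 110.5, 120, -9.6) [0.0, -0.0, -0.0, 0.0, 0.0, -95.0] d=95
(530, 120, 140, -7) [0.0, 0.0, -2.6, 97.6, -26.1, -20.0] d=103
(625.8, 139, 120, -5.5) [-0.0, 0.0, -1.5, 92.8, -30.5, 20.0] d=100
(625.8, 139, 60, -5.5) [0.0, 0.0, 0.0, 0.0, -0.0, 60.0] d=60
```

Request:
send_rows(targets=[[[0, 0, 0, 0, 0, -15, 1], [0, 0, 0, 0, 0, -40, 1], [0, 0, 0, 0, 0, -65, 1], [0, 0, 0, 0, 0, -85, 1], [0, 0, 0, 0, 0, -95, 1]]])

```text
time: 27.95
tool_pos: [430.2, 110.8, 122.2]
tcp_rot: [-3.141, -0.003, -0.167]
contact_force: [1.1, 0.1, -3.7]
grip_width: 25.9
```

Request:
send_rows(targets=[[[0, 0, -0.5, 16, -4, -4, 1], [0, 0, -1, 38, -10, -8, 1], [0, 0, -1.5, 60, -16, -12, 1], [0, 0, -2, 80, -22, -16, 1], [0, 0, -2.6, 97.6, -26.1, -20, 1]]])

```text
time: 28.37
tool_pos: [530.8, 120.3, 139.9]
tcp_rot: [-3.142, 0.001, -0.121]
contact_force: [-0.2, 0.3, -2.9]
grip_width: 25.8
```

Request:
send_rows(targets=[[[0, 0, -0.3, 20, -6, 4, 1], [0, 0, -0.6, 42, -14, 8, 1], [0, 0, -0.9, 64, -21, 12, 1], [0, 0, -1.2, 82, -27, 16, 1], [0, 0, -1.5, 92.8, -30.5, 20, 1]]])

```text
time: 28.78
tool_pos: [627.1, 139.4, 118.9]
tcp_rot: [-3.142, 0.0, -0.096]
contact_force: [-0.1, -0.1, -3.6]
grip_width: 25.4
```

Request:
send_rows(targets=[[[0, 0, 0, 0, 0, 0, 1], [0, 0, 0, 0, 0, 20, 1], [0, 0, 0, 0, 0, 40, 1], [0, 0, 0, 0, 0, 55, 1], [0, 0, 0, 0, 0, 60, 1]]])

```text
time: 29.2
tool_pos: [623.0, 138.8, 57.0]
tcp_rot: [3.14, 0.006, -0.096]
contact_force: [-0.6, -0.6, -3.4]
grip_width: 25.6
```

Request:
send_rows(targets=[[[0, 0, 0, 0, 0, 0, 1], [0, 0, 0, 0, 0, 6, 1], [0, 0, 0, 0, 0, 12, 1], [0, 0, 0, 0, 0, 18, 1], [0, 0, 0, 0, 0, 22, 1]]])

```text
time: 29.62
tool_pos: [625.7, 139.0, 37.8]
tcp_rot: [3.142, 0.0, -0.096]
contact_force: [-5.2, 0.7, 29.4]
grip_width: 25.6
```

Request:
send_rows(targets=[[[0, 0, 0, 0, 0, 0, 1], [0, 0, 0, 0, 0, 0, 0.4], [0, 0, 0, 0, 0, 0, -0.1], [0, 0, 0, 0, 0, 0, -0.1], [0, 0, 0, 0, 0, 0, -0.1]]])

```text
time: 30.03
tool_pos: [626.2, 139.1, 38.4]
tcp_rot: [-3.141, -0.001, -0.096]
contact_force: [-0.4, -0.1, 0.2]
grip_width: 43.3
```

Request:
send_rows(targets=[[[0, 0, 0, 0, 0, 0, -0.1], [0, 0, 0, 0, 0, -25, -0.1], [0, 0, 0, 0, 0, -65, -0.3], [0, 0, 0, 0, 0, -105, -1], [0, 0, 0, 0, 0, -142, -1]]])

```text
time: 30.45
tool_pos: [625.7, 139.0, 182.1]
tcp_rot: [-3.142, -0.0, -0.096]
contact_force: [2.3, -0.4, -0.2]
grip_width: 65.9
```

Run:
```python
from h import *
sync((625.8,139,180,-5.5)); 
plan([(480,20,320,-5)])
```

```text
(480, 20, 320, -5) [-0.0, 0.0, -0.5, -133.7, 132.4, -140.0] d=235
```

Go to an overview pose above the rack, on the way to the gauge, in two calls.

Request:
send_rows(targets=[[[0, 0, 0, -22, 22, -23, -1], [0, 0, 0, -45, 44, -47, -1], [0, 0, 0, -67, 66, -70, -1], [0, 0, 0, -88, 87, -92, -1], [0, 0, 0, -100, 100, -105, -1]]])

```text
time: 30.87
tool_pos: [515.2, 47.8, 287.9]
tcp_rot: [3.141, -0.003, -0.096]
contact_force: [0.4, -0.9, -0.1]
grip_width: 91.1
```

Request:
send_rows(targets=[[[0, 0, 0, -10, 20, -10, -1], [0, 0, 0, -20, 50, -20, -1], [0, 0, 0, -30, 80, -30, -1], [0, 0, 0, -33.7, 105, -35, -1], [0, 0, 0, -33.7, 112.4, -35, -1]]])

```text
time: 31.28
tool_pos: [471.8, -62.4, 321.7]
tcp_rot: [3.14, -0.003, -0.098]
contact_force: [0.7, 0.3, 0.7]
grip_width: 92.2
```

Run:
```python
from h import *
p,R=getcmd(); p=p+R.apply([-133.7,212.4,-140]); sync((*p,-5.5)); print(p)
snap("side","d14",crop=(140,280,200,400),f=3.5)
M=snap("wrist","w14",f=1.2); print(get_obs()["tool_pos"],get_obs()["time"])
```

```text
[472.35789044 -59.60757542 320.        ]
[472.36198573 -60.56697453 320.23537019] 31.3833
```

View pics/w14.png

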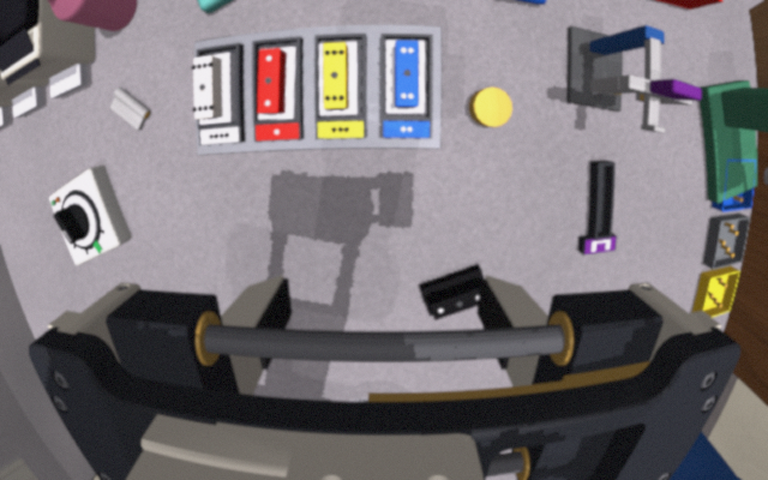

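View pics/d14.png

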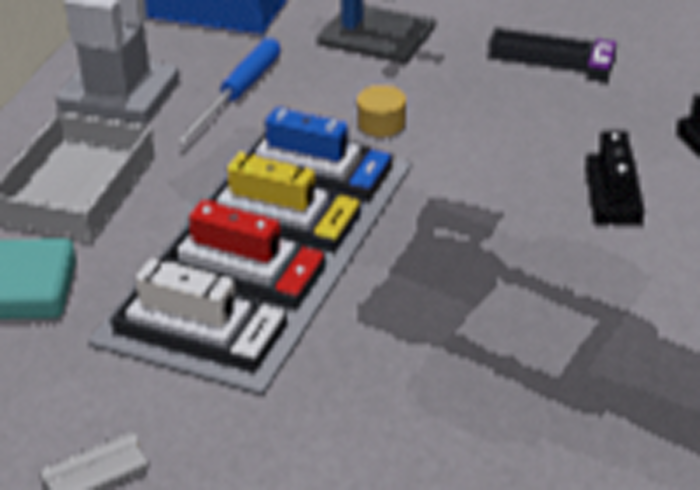

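Run:
```python
from ov import *
SLOT=dict(white=(625.8,139.),red=(618.2,59.4),yellow=(610.3,-20.8),blue=(602.6,-100.4))
def ovl(cam,f,crop,out):
    im=capture(cam)[:,:,::-1]; M=camera_model(cam)
    big=cv2.resize(im,None,fx=f,fy=f,interpolation=cv2.INTER_CUBIC); it=[]
    for n,c in SLOT.items():
        it+=[(rect(c,SY,38,13,64,cam,M),(0,255,0)),(rect(c,SY,45,23,32,cam,M),(255,0,255)),(rect(c,SY,50,27,26,cam,M),(0,255,255))]
    overlay(big,f,it); a,b,c,d=crop; cv2.imwrite(out,big[a*f:b*f,c*f:d*f])
ovl("wrist",4,(15,130,160,360),"pics/o15w.png")
ovl("side",6,(175,260,225,340),"pics/o15d.png")
ovl("scene",5,(225,305,270,405),"pics/o15s.png")
```

```text
(no output)
```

View pics/o15w.png

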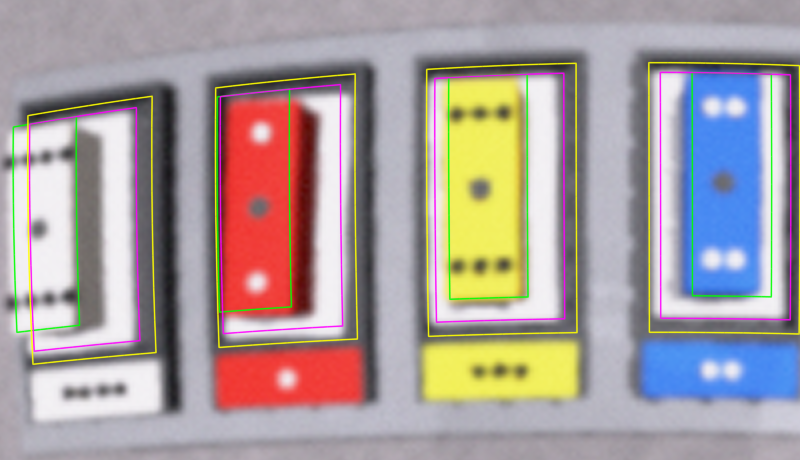

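View pics/o15d.png

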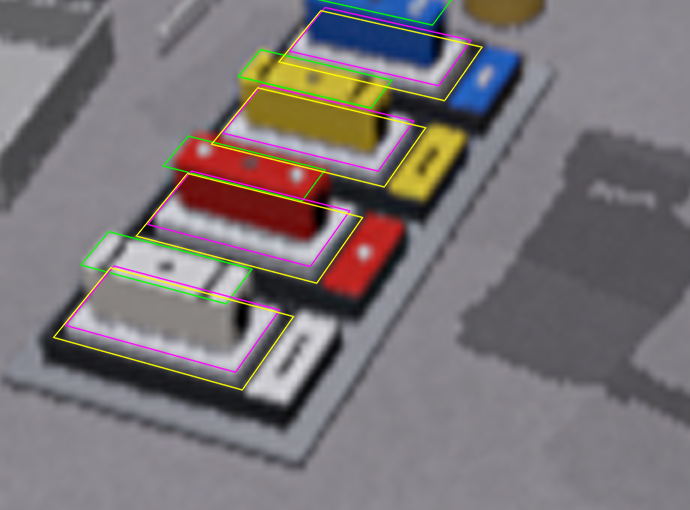

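View pics/o15s.png

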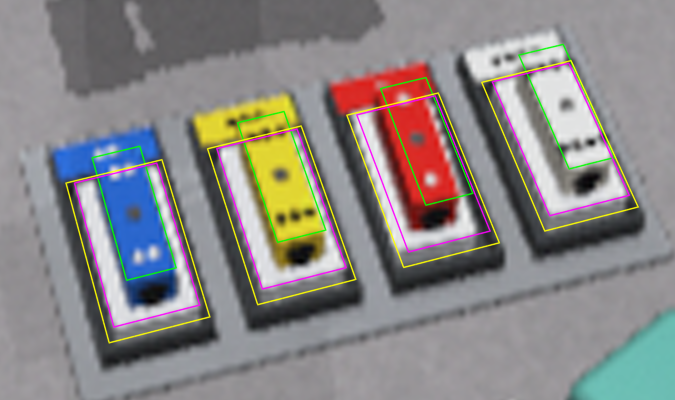

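Run:
```python
from h import *
plan([(610,50,230,-5.5)])
```

```text
(610, 50, 230, -5.5) [-0.0, 0.0, 0.0, 126.5, -122.3, 90.0] d=198
```

Request:
send_rows(targets=[[[0, 0, 0, 25, -25, 18, -1], [0, 0, 0, 51, -49, 36, -1], [0, 0, 0, 76, -74, 54, -1], [0, 0, 0, 101, -98, 72, -1], [0, 0, 0, 126.5, -122.3, 90, -1]]])

```text
time: 31.95
tool_pos: [610.9, 53.1, 228.4]
tcp_rot: [-3.141, 0.001, -0.094]
contact_force: [1.3, 0.1, 0.4]
grip_width: 91.5
```

Run:
```python
from ov import *
sync((610,50,230,-5.5))
SLOT=dict(white=(625.8,139.),red=(618.2,59.4),yellow=(610.3,-20.8),blue=(602.6,-100.4))
for i in range(4): capture("side")
print(get_obs()["tool_pos"],get_obs()["dq"])
M=camera_model("wrist");im=capture("wrist")[:,:,::-1];cv2.imwrite("pics/raw16.png",im)
print(proj("wrist",(618,59,30),M))
f=4;big=cv2.resize(im,None,fx=f,fy=f,interpolation=cv2.INTER_CUBIC)
cv2.imwrite("pics/w16.png",big[110*f:255*f,190*f:390*f])
it=[]
for n,c in SLOT.items(): it+=[(rect(c,SY,38,13,64,"wrist",M),(0,255,0)),(rect(c,SY,45,23,32,"wrist",M),(255,0,255)),(rect(c,SY,50,27,26,"wrist",M),(0,255,255))]
overlay(big,f,it);cv2.imwrite("pics/o16.png",big[110*f:255*f,190*f:390*f])
```

```text
[609.75186387  52.13740363 227.87689876] [-0.03443319 -0.06148597  0.00308051 -0.00389574  0.0014301  -0.00388095]
[161.55230243 314.37194614]
```

View pics/w16.png

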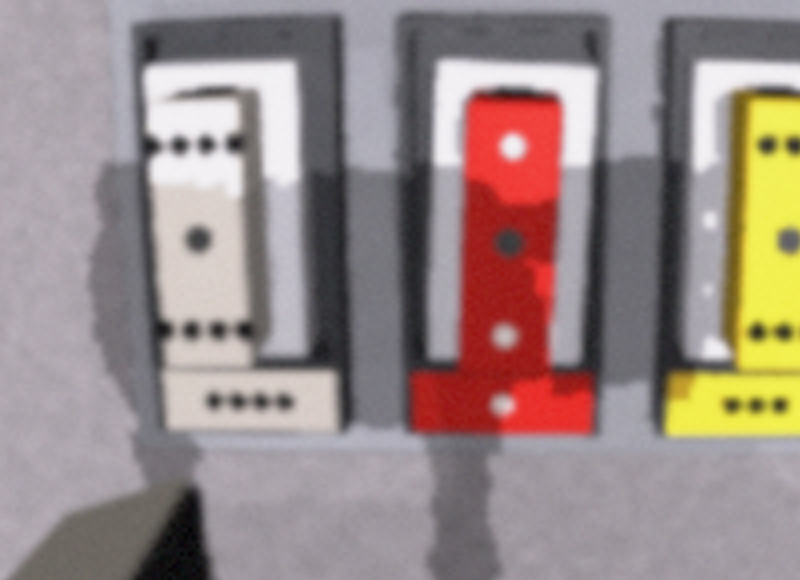

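View pics/o16.png

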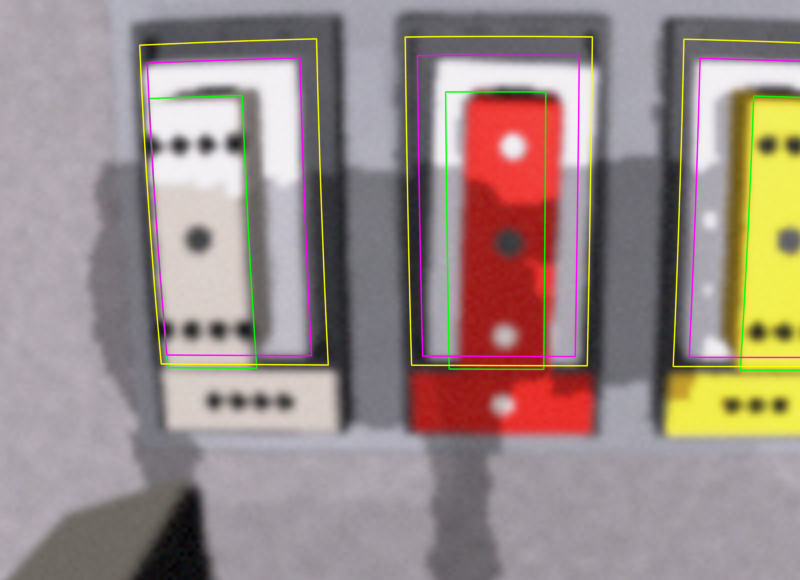

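Run:
```python
from h import *
plan([(570,-80,310,24),(560,-210,320,54),(570,-320,310,84)])
```

```text
(570, -80, 310, 24) [-0.0, -0.0, -29.5, -27.4, 133.2, -80.0] d=158
(560, -210, 320, 54) [0.0, 0.0, -30.0, -62.0, 114.7, -10.0] d=131
(570, -320, 310, 84) [-0.0, 0.0, -30.0, -83.1, 72.7, 10.0] d=111
```

Request:
send_rows(targets=[[[0, 0, -6, -5, 26, -16, -1], [0, 0, -12, -11, 53, -32, -1], [0, 0, -18, -16, 80, -48, -1], [0, 0, -24, -22, 106, -64, -1], [0, 0, -29.5, -27.4, 133.2, -80, -1]]])

```text
time: 32.62
tool_pos: [568.8, -81.1, 312.7]
tcp_rot: [3.14, -0.002, 0.424]
contact_force: [0.5, -1.1, -0.5]
grip_width: 91.8
```

Request:
send_rows(targets=[[[0, 0, -6, -12, 23, -2, -1], [0, 0, -12, -25, 46, -4, -1], [0, 0, -18, -37, 69, -6, -1], [0, 0, -24, -50, 92, -8, -1], [0, 0, -30, -62, 114.7, -10, -1]]])

```text
time: 33.03
tool_pos: [558.9, -211.4, 322.2]
tcp_rot: [3.139, -0.0, 0.947]
contact_force: [-0.2, -0.7, -0.0]
grip_width: 92.0
```

Request:
send_rows(targets=[[[0, 0, -6, -17, 15, 2, -1], [0, 0, -12, -35, 30, 4, -1], [0, 0, -18, -52, 45, 6, -1], [0, 0, -24, -68, 60, 8, -1], [0, 0, -30, -83.1, 72.7, 10, -1]]])

```text
time: 33.45
tool_pos: [569.2, -321.5, 311.9]
tcp_rot: [3.139, 0.002, 1.47]
contact_force: [-0.0, -0.2, 0.6]
grip_width: 91.8
```

Run:
```python
from fit import *
import pickle
sync((570,-320,310,84))
for i in range(4): capture("side")
M=snap("wrist","w17",f=1.2);pickle.dump(M,open("w17.pkl","wb")); o=get_obs();print(o["tool_pos"],o["time"])
for d in regions_of("gauge","wrist")[:2]:
    q,i=fit(d["region"],GA,np.array([580,-360,1.476]),"wrist",M,z=80); print("gauge",d["conf"],np.round(q,3),np.degrees(q[2]),i,int(d["region"].sum()))
for n in("hanger","dock","gauge"):
    for d in place_of(n,"wrist")[:2]: print(n,d["conf"],d["location"],onz("wrist",d["location"],80 if n=="gauge" else 0,M))
```

```text
[ 569.64331538 -319.39583971  311.29134857] 33.7
gauge 0.81 [ 578.157 -361.071    1.451] 83.11903399221117 0.892318844795227 1393
hanger 0.65 [180.3, 332.0] [ 582.68089598 -364.26438496    0.        ]
dock 0.8 [197.3, 235.3] [ 423.46030723 -375.13660305    0.        ]
gauge 0.64 [194.0, 332.9] [ 581.03753818 -361.42700709   80.        ]
```

View pics/w17.png

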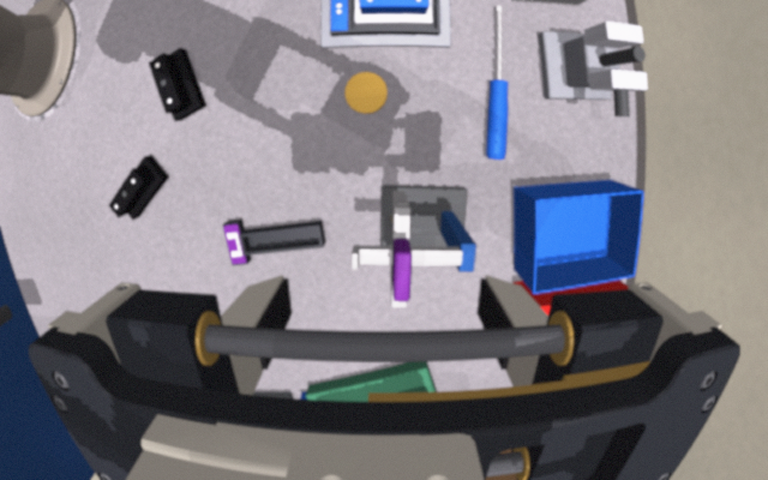

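Run:
```python
from fit import *
M=camera_model("wrist");im=capture("wrist")
hsv=cv2.cvtColor(im,cv2.COLOR_RGB2HSV)
m=((hsv[...,0]>130)&(hsv[...,0]<165)&(hsv[...,1]>90))
m[:, :290]=0; m[:190]=0; m[265:]=0
n,lab,st,c=cv2.connectedComponentsWithStats(m.astype(np.uint8)); k=1+np.argmax(st[1:,4]); m=lab==k; print(st[k],c[k])
GR=[box(-22,22,-7,7,80,120)]
for q0 in([578,-361,1.46],[582,-358,1.5]):
    q,i=fit(m,GR,np.array(q0),"wrist",M,z=80); print(np.round(q,3),np.degrees(q[2]),i)
im=capture("scene");Ms=camera_model("scene")
hsv=cv2.cvtColor(im,cv2.COLOR_RGB2HSV)
m=((hsv[...,0]>130)&(hsv[...,0]<165)&(hsv[...,1]>90));m[:250]=0
n,lab,st,c=cv2.connectedComponentsWithStats(m.astype(np.uint8));print(st[1:],c[1:])
# snap dock
cv2.imwrite("pics/w18.png",cv2.resize(capture("wrist")[170:270,170:410,::-1],None,fx=3.3,fy=3.3,interpolation=cv2.INTER_CUBIC))
```

```text
[327 201  15  51 697] [333.7446198  226.19081779]
[ 577.902 -362.449    1.495] 85.64937982325996 0.8316890597343445
[ 577.902 -363.09     1.492] 85.47782308876377 0.8328968286514282
[[171 260  23  17 256]] [[182.10546875 268.3203125 ]]
```

View pics/w18.png

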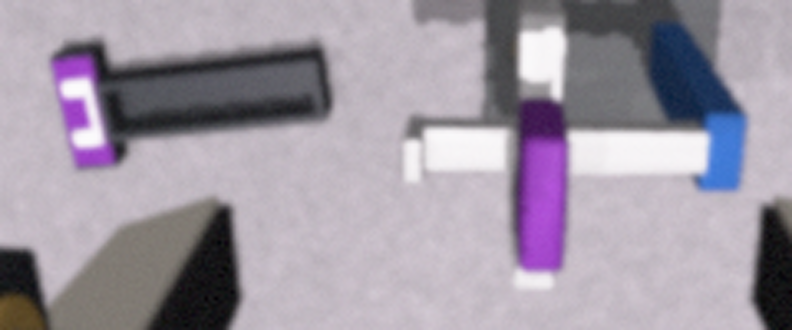

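Run:
```python
from h import *
M=camera_model("wrist")
P=lambda x,y,z: onz("wrist",(170+(y+.5)/3.3-.5,170+(x+.5)/3.3-.5),z,M)
C=np.array([P(521,135,200),P(567,135,200),P(563,268,200),P(521,268,200)]);print(np.round(C,1),C.mean(0))
print(np.linalg.norm(C[0]-C[1]),np.linalg.norm(C[1]-C[2]))
d=(C[0]+C[1]-C[2]-C[3])/2;print(np.degrees(np.arctan2(d[1],d[0])))
# dock
D=np.array([P(105,78,24),P(322,50,24),P(330,112,24),P(118,140,24)]);print(np.round(D,1),D.mean(0))
d=(D[1]+D[2]-D[0]-D[3])/2;print(np.degrees(np.arctan2(d[1],d[0])),np.linalg.norm(d))
# peg: end and post
print(P(425,150,140),P(708,150,140),P(412,150,152))
```

```text
[[ 574.  -337.7  200. ]
 [ 586.9 -339.1  200. ]
 [ 582.4 -380.9  200. ]
 [ 570.  -379.5  200. ]] [ 578.32237117 -359.30085902  200.        ]
12.909367820971863 42.119406604242315
84.19117254954215
[[ 377.1 -355.2   24. ]
 [ 485.7 -353.3   24. ]
 [ 484.8 -383.2   24. ]
 [ 376.7 -387.    24. ]] [ 431.07780887 -369.65527453   24.        ]
1.499179433296583 108.41976393576321
[ 539.81738639 -362.21658932  140.        ] [ 637.84896023 -372.89197085  140.        ] [ 536.87612601 -357.20529483  152.        ]
```

Run:
```python
from h import *
plan([(578.2,-360.5,225,84.2),(578.2,-360.5,166,84.2)])
```

```text
(578.2, -360.5, 225, 84.2) [0.0, 0.0, -0.2, -39.4, 12.4, 85.0] d=95
(578.2, -360.5, 166, 84.2) [0.0, 0.0, 0.0, -0.0, -0.0, 59.0] d=59
```

Request:
send_rows(targets=[[[0, 0, 0, -10, 3, 20, -1], [0, 0, 0, -20, 6, 40, -1], [0, 0, 0, -30, 9, 60, -1], [0, 0, -0.2, -39, 12.2, 78, -1], [0, 0, -0.2, -39.4, 12.4, 85, -1]]])

```text
time: 34.47
tool_pos: [577.4, -360.9, 221.5]
tcp_rot: [-3.138, -0.002, 1.469]
contact_force: [-0.8, -0.3, -0.8]
grip_width: 91.8
```

Run:
```python
from ov import *
sync((578.2,-360.5,225,84.2))
for i in range(4): capture("side")
o=get_obs();print(o["tool_pos"],np.degrees(o["tcp_rot"]))
M=camera_model("wrist");im=capture("wrist")[:,:,::-1]
f=4;big=cv2.resize(im,None,fx=f,fy=f,interpolation=cv2.INTER_CUBIC)
it=[(rect((578.2,-360.5),84.2,22,7,200,"wrist",M),(0,255,0)),(rect((578.2,-360.5),84.2,48,7,160,"wrist",M),(0,255,255))]
overlay(big,f,it);cv2.imwrite("pics/o19.png",big[130*f:270*f,220*f:420*f])
```

```text
[ 578.66082232 -359.95766284  226.19835828] [1.79933624e+02 3.33516756e-02 8.42288422e+01]
```

View pics/o19.png

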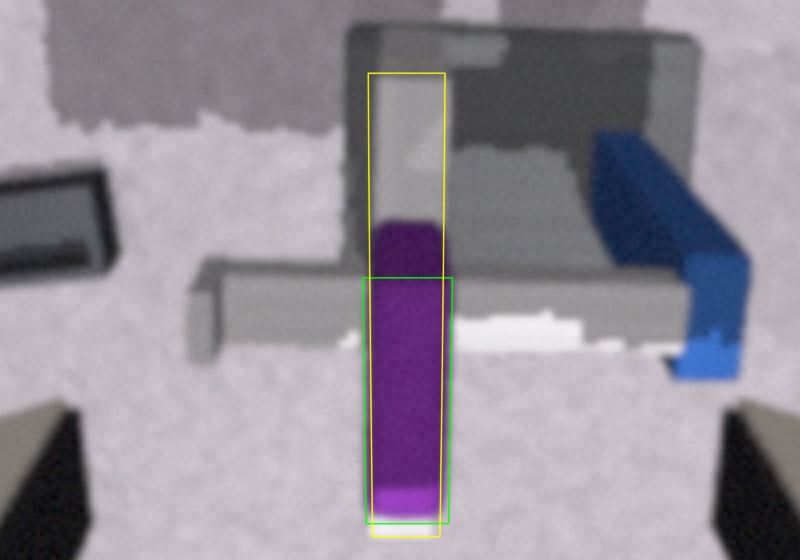

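Request:
send_rows(targets=[[[0, 0, 0, 0, 0, 15, -1], [0, 0, 0, 0, 0, 30, -1], [0, 0, 0, 0, 0, 45, -1], [0, 0, 0, 0, 0, 55, -1], [0, 0, 0, 0, 0, 59, -1]]])

```text
time: 35.13
tool_pos: [578.2, -359.8, 165.6]
tcp_rot: [-3.141, -0.0, 1.47]
contact_force: [-1.3, 0.0, 0.3]
grip_width: 91.9
```

Request:
send_rows(targets=[[[0, 0, 0, 0, 0, 0, 0], [0, 0, 0, 0, 0, 0, 1], [0, 0, 0, 0, 0, 0, 1], [0, 0, 0, 0, 0, 0, 1], [0, 0, 0, 0, 0, 0, 1]]])

```text
time: 35.55
tool_pos: [578.5, -360.6, 166.8]
tcp_rot: [3.14, 0.001, 1.47]
contact_force: [0.2, 0.1, -1.3]
grip_width: 62.9
```

Request:
send_rows(targets=[[[0, 0, 0, 0, 0, 0, 1], [0, 0, 0, 0, 0, 0, 1], [0, 0, 0, 0, 0, 0, 1], [0, 0, 0, 0, 0, 0, 1], [0, 0, 0, 0, 0, 0, 1]]])

```text
time: 35.97
tool_pos: [578.3, -360.4, 166.0]
tcp_rot: [-3.142, 0.0, 1.47]
contact_force: [0.7, -0.4, -0.2]
grip_width: 29.5
```

Request:
send_rows(targets=[[[0, 0, 0, 0, 0, 0, 1], [0, 0, 0, 0, 0, 0, 1], [0, 0, 0, 0, 0, 0, 1], [0, 0, 0, 0, 0, 0, 1], [0, 0, 0, 0, 0, 0, 1]]])

```text
time: 36.38
tool_pos: [578.4, -360.3, 166.0]
tcp_rot: [3.141, 0.0, 1.47]
contact_force: [0.0, -1.2, -0.5]
grip_width: 13.7
```

Gripped (13.7 mm). Lift gently 85 mm.

Request:
send_rows(targets=[[[0, 0, 0, 0, 0, 0, 1], [0, 0, 0, 0, 0, -4, 1], [0, 0, 0, 0, 0, -10, 1], [0, 0, 0, 0, 0, -18, 1], [0, 0, 0, 0, 0, -28, 1]]])

```text
time: 36.8
tool_pos: [578.0, -360.2, 194.4]
tcp_rot: [-3.141, -0.0, 1.47]
contact_force: [-0.1, -0.1, -1.5]
grip_width: 13.8
```

Request:
send_rows(targets=[[[0, 0, 0, 0, 0, -12, 1], [0, 0, 0, 0, 0, -26, 1], [0, 0, 0, 0, 0, -40, 1], [0, 0, 0, 0, 0, -52, 1], [0, 0, 0, 0, 0, -58, 1]]])

```text
time: 37.22
tool_pos: [578.8, -360.8, 255.2]
tcp_rot: [3.138, 0.002, 1.47]
contact_force: [0.3, -0.5, -1.9]
grip_width: 13.3
```

Run:
```python
from h import *
sync((578.2,-360.5,252,84.2)); o=get_obs();print(o["tool_pos"],o["contact_force"],o["grip_width"])
snap("side","d20",crop=(60,200,270,430),f=4)
snap("scene","s20",crop=(170,350,120,300),f=3.3)
plan([(520,-340,255,60),(470,-345,255,30),(440,-330,250,5)])
```

```text
[ 578.78919491 -360.7907167   255.18528713] [ 0.31049746 -0.51188378 -1.85699558] 13.342036777530366
(520, -340, 255, 60) [0.0, -0.0, 24.2, 14.5, -60.0, -3.0] d=62
(470, -345, 255, 30) [-0.0, -0.0, 30.0, -29.3, -40.8, -0.0] d=50
(440, -330, 250, 5) [0.0, -0.0, 25.0, -18.5, -28.0, 5.0] d=34
```

View pics/d20.png

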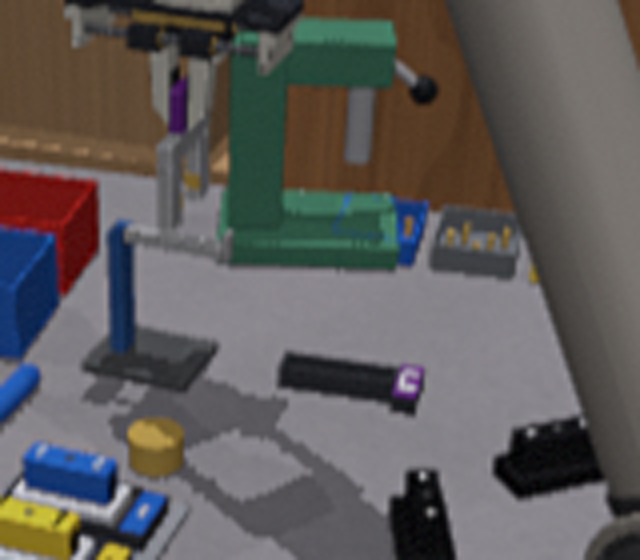

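View pics/s20.png

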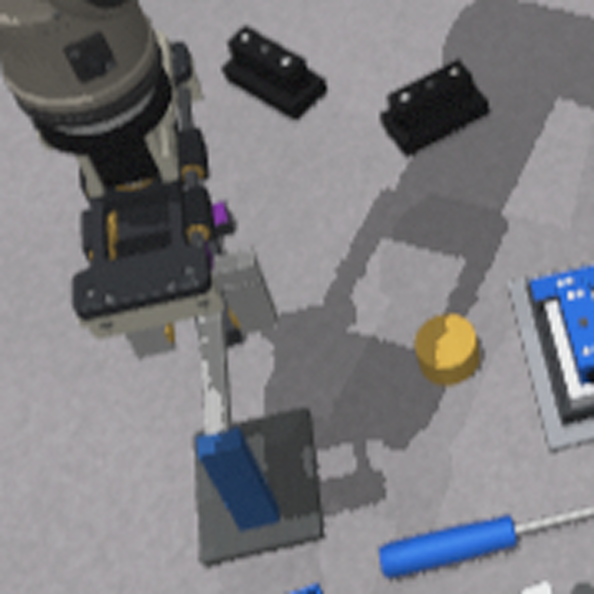

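```bash
python3 - <<'E'
from h import *
P=lambda x,y,z: np.round(onz("side",(60+(y+.5)/4-.5,270+(x+.5)/4-.5),z))
print("base front L",P(222,265,0),"R",P(398,268,0), "base top back",P(395,195,25))
for z in(150,200,250): print("head front low L/R",z,P(285,85,z),P(395,85,z))
E
python3 - <<'E'
from h import *
import cv2
a=cv2.imread("pics/scene0.png")
# scene0: base corners of press
for rc in((328,105),(370,38),(302,90),(255,40),(265,5)): print(rc,np.round(onz("scene",rc,0)))
E
```

```text
base front L [ 598. -593.    0.] R [ 409. -640.    0.] base top back [ 436. -774.   25.]
head front low L/R 150 [ 567. -750.  150.] [ 449. -786.  150.]
head front low L/R 200 [ 541. -617.  200.] [ 432. -650.  200.]
head front low L/R 250 [ 514. -484.  250.] [ 415. -514.  250.]
(328, 105) [ 557. -595.    0.]
(370, 38) [ 607. -749.    0.]
(302, 90) [ 469. -625.    0.]
(255, 40) [ 266. -748.    0.]
(265, 5) [ 265. -837.    0.]
```

Run:
```python
from h import *
plan([(550,-330,260,60),(515,-300,260,32),(480,-280,260,4)])
```

```text
(550, -330, 260, 60) [0.0, -0.0, 24.2, 27.5, -31.1, -8.0] d=42
(515, -300, 260, 32) [-0.0, -0.0, 28.0, 8.5, -45.3, -0.0] d=46
(480, -280, 260, 4) [0.0, -0.0, 28.0, -19.1, -35.5, -0.0] d=40
```

Request:
send_rows(targets=[[[0, 0, 4, 4, -5, -8, 1], [0, 0, 9, 10, -11, -8, 1], [0, 0, 14, 16, -18, -8, 1], [0, 0, 19, 22, -25, -8, 1], [0, 0, 24.2, 27.5, -31.1, -8, 1]]])

```text
time: 37.73
tool_pos: [549.4, -329.2, 259.1]
tcp_rot: [-3.14, -0.0, 1.043]
contact_force: [-0.7, -0.8, -2.1]
grip_width: 14.2
```

Request:
send_rows(targets=[[[0, 0, 5.6, 1.7, -9, 0, 1], [0, 0, 11.2, 3.4, -18, 0, 1], [0, 0, 16.8, 5.1, -27, 0, 1], [0, 0, 22.4, 6.8, -36, 0, 1], [0, 0, 28, 8.5, -45.3, 0, 1]]])

```text
time: 38.15
tool_pos: [514.5, -299.3, 259.2]
tcp_rot: [-3.14, 0.001, 0.554]
contact_force: [0.1, 0.5, -2.3]
grip_width: 14.2
```

Request:
send_rows(targets=[[[0, 0, 5.6, -4, -7, 0, 1], [0, 0, 11.2, -8, -14, 0, 1], [0, 0, 16.8, -12, -22, 0, 1], [0, 0, 23, -16, -30, 0, 1], [0, 0, 28, -19.1, -35.5, 0, 1]]])

```text
time: 38.57
tool_pos: [479.2, -279.2, 259.4]
tcp_rot: [-3.141, 0.001, 0.065]
contact_force: [0.7, 0.8, -1.9]
grip_width: 14.1
```

Run:
```python
from ov import *
sync((480,-280,260,4))
for i in range(5): capture("side")
o=get_obs();print(o["tool_pos"],np.degrees(o["tcp_rot"]),o["time"])
M=camera_model("wrist");im=capture("wrist")[:,:,::-1]; cv2.imwrite("pics/raw21.png",im); pickle.dump(M,open("w21.pkl","wb"))
print(proj("wrist",(428,-372,24),M))
for d in place_of("dock","wrist")[:2]: print(d,onz("wrist",d["location"],0,M))
cv2.imwrite("pics/w21.png",cv2.resize(im,None,fx=1.2,fy=1.2))
```

```text
[ 480.29973674 -280.02816475  259.80363955] [1.79998600e+02 3.64483387e-03 4.15439626e+00] 38.8167
[204.83228297 385.3078398 ]
{'location': [202.2, 382.3], 'conf': 0.8} [ 423.60209332 -372.97102356    0.        ]
```

View pics/w21.png

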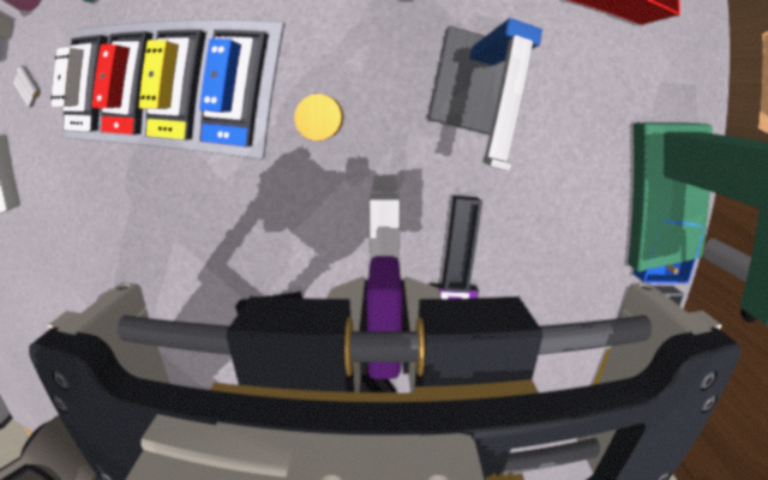

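```bash
python3 - <<'E'
from ov import *
im=cv2.imread("pics/raw21.png");M=pickle.load(open("w21.pkl","rb"))
f=6;big=cv2.resize(im,None,fx=f,fy=f,interpolation=cv2.INTER_CUBIC)
c,y=(424.5,-372.5),2
cr=big[155*f:255*f,340*f:430*f].copy()
it=[(rect(c,y,56,15,24,"wrist",M),(0,255,0)),(rect(c,y,52,11,24,"wrist",M),(0,255,255)),(rect(c,y,56,15,0,"wrist",M),(255,0,255))]
overlay(big,f,it);cv2.imwrite("pics/o21.png",np.hstack([cr,big[155*f:255*f,340*f:430*f]])[:, :][::1])
print(cr.shape)
E
python3 -c "
import cv2;a=cv2.imread('pics/o21.png');print(a.shape);cv2.imwrite('pics/o21.png',cv2.resize(a,(800,int(a.shape[0]*800/a.shape[1]))))"
```

```text
(600, 540, 3)
(600, 1080, 3)
```

View pics/o21.png

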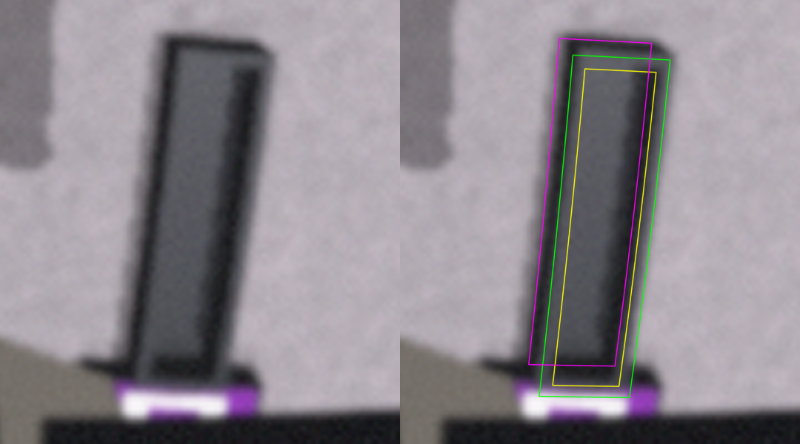

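Run:
```python
from ov import *
c,y=(427,-373.2),2.6
out=[]
for cam,box in(("wrist",(155,255,340,430)),("side",(130,180,325,390)),("scene",(215,285,150,210))):
    if cam=="wrist": im=cv2.imread("pics/raw21.png");M=pickle.load(open("w21.pkl","rb"))
    else: im=cv2.imread(f"pics/{cam}0.png");M=camera_model(cam)
    f=8 if cam!="wrist" else 6
    big=cv2.resize(im,None,fx=f,fy=f,interpolation=cv2.INTER_CUBIC)
    overlay(big,f,[(rect(c,y,56,15,24,cam,M),(0,255,0)),(rect(c,y,52,11,24,cam,M),(0,255,255)),(rect(c,y,56,15,0,cam,M),(255,0,255))])
    b=big[box[0]*f:box[1]*f,box[2]*f:box[3]*f]; cv2.imwrite(f"pics/o22{cam}.png",b)
```

```text
(no output)
```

View pics/o22wrist.png

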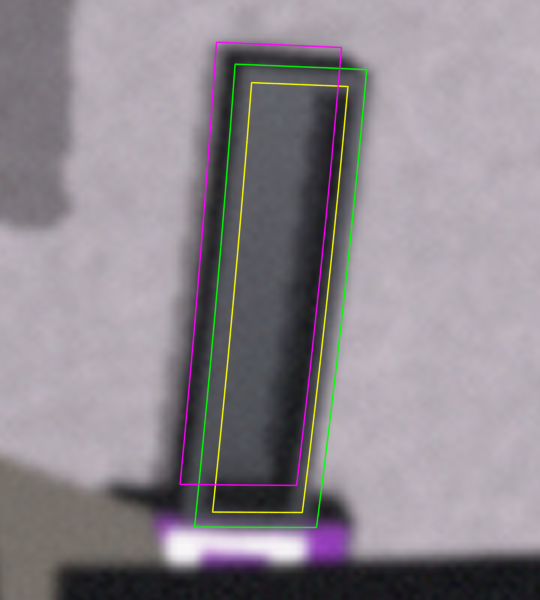

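View pics/o22side.png

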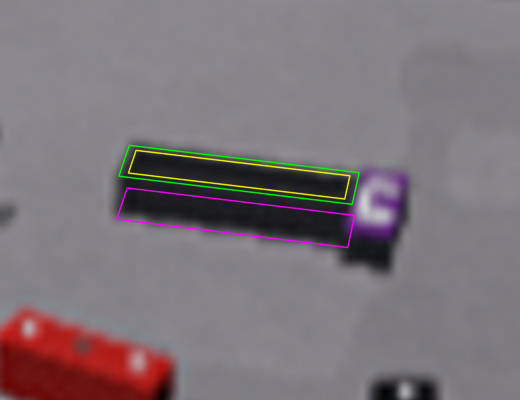

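View pics/o22scene.png

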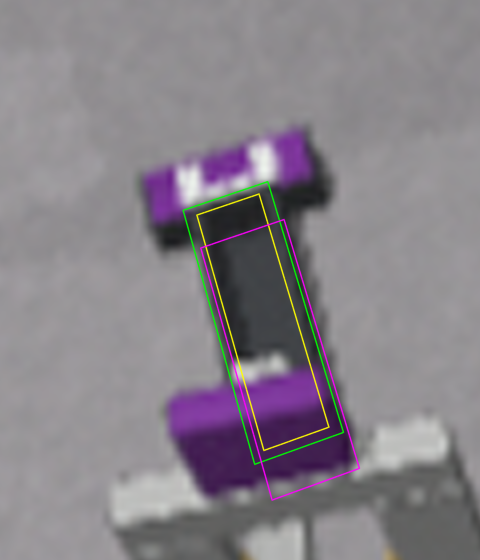

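Run:
```python
from h import *
plan([(427,-373.2,200,2.6),(427,-373.2,118,2.6)])
```

```text
(427, -373.2, 200, 2.6) [-0.0, -0.0, 1.4, -59.4, 89.3, 60.0] d=123
(427, -373.2, 118, 2.6) [0.0, 0.0, 0.0, 0.0, -0.0, 82.0] d=82
```

Request:
send_rows(targets=[[[0, 0, 0.3, -10, 15, 10, 1], [0, 0, 0.6, -24, 36, 24, 1], [0, 0, 0.9, -38, 57, 38, 1], [0, 0, 1.2, -51, 77, 52, 1], [0, 0, 1.4, -59.4, 89.3, 60, 1]]])

```text
time: 39.33
tool_pos: [425.8, -374.7, 198.2]
tcp_rot: [-3.141, 0.002, 0.046]
contact_force: [-0.7, -0.0, -3.0]
grip_width: 13.6
```

Request:
send_rows(targets=[[[0, 0, 0, 0, 0, 12, 1], [0, 0, 0, 0, 0, 32, 1], [0, 0, 0, 0, 0, 54, 1], [0, 0, 0, 0, 0, 72, 1], [0, 0, 0, 0, 0, 82, 1]]])

```text
time: 39.75
tool_pos: [426.5, -372.5, 115.6]
tcp_rot: [-3.139, 0.002, 0.046]
contact_force: [-0.4, -0.5, -2.8]
grip_width: 13.8
```

Run:
```python
from ov import *
sync((427,-373.2,118,2.6))
for i in range(4): capture("side")
o=get_obs();print(o["tool_pos"],np.degrees(o["tcp_rot"]),o["contact_force"])
M=snap("wrist","w23",crop=(140,260,230,430),f=4)
M=snap("side","d23",crop=(100,185,310,410),f=6)
M=snap("scene","s23",crop=(190,300,120,230),f=5.4)
```

```text
[ 427.59659716 -373.58461599  118.6630692 ] [ 1.79950981e+02 -3.76316286e-02  2.63805656e+00] [ 0.1000917   0.02493623 -2.25326178]
```

View pics/w23.png

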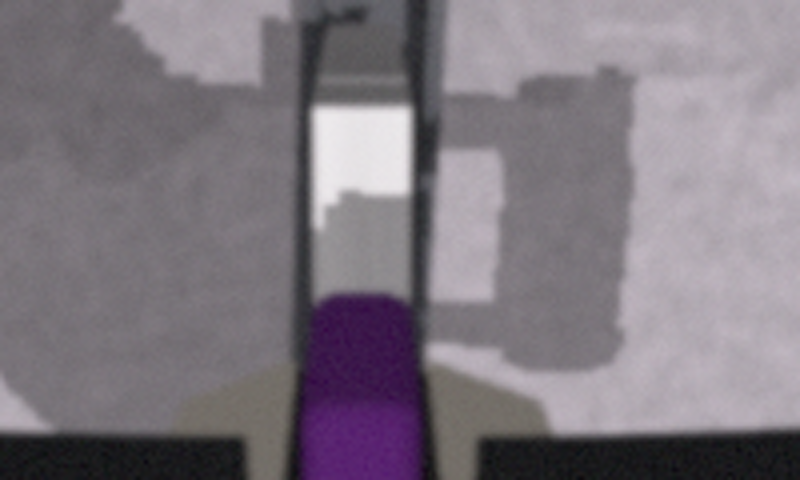

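View pics/d23.png

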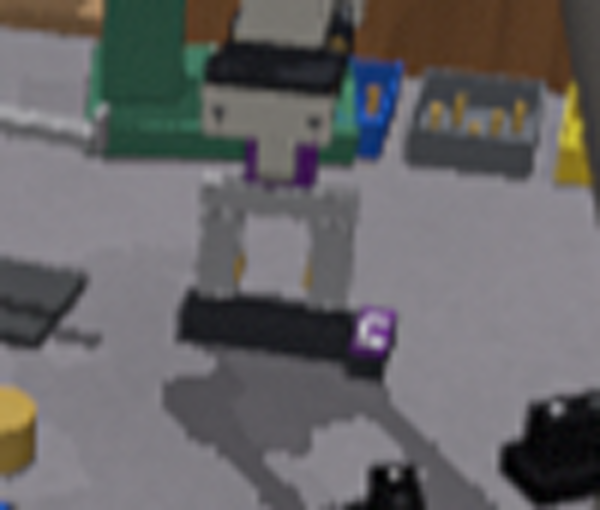

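View pics/s23.png

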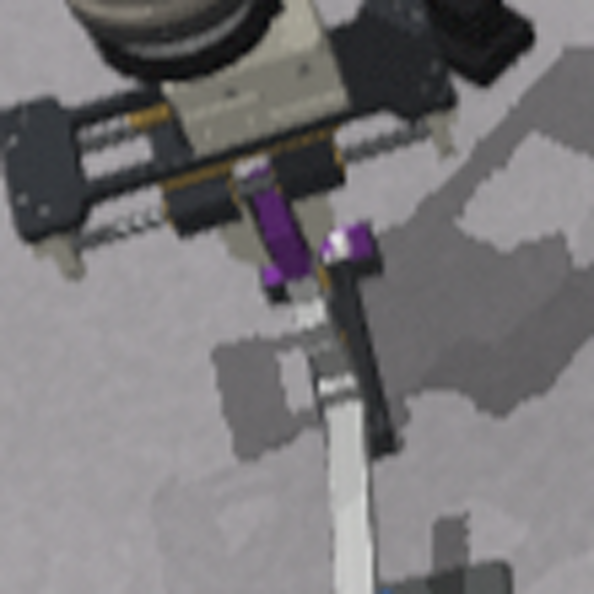

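Run:
```python
from ov import *
M=camera_model("wrist");im=capture("wrist")[:,:,::-1];f=6
big=cv2.resize(im,None,fx=f,fy=f,interpolation=cv2.INTER_CUBIC)
a=big[110*f:210*f,280*f:360*f].copy()
c,y=(427,-373.2),2.6
overlay(big,f,[(rect(c,y,56,15,24,"wrist",M),(0,255,0)),(rect(c,y,52,11,24,"wrist",M),(0,255,255)),(rect(c,y,48,7,112,"wrist",M),(0,0,255))])
cv2.imwrite("pics/o24.png",cv2.resize(np.hstack([a,big[110*f:210*f,280*f:360*f]]),None,fx=.83,fy=.83))
```

```text
(no output)
```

View pics/o24.png

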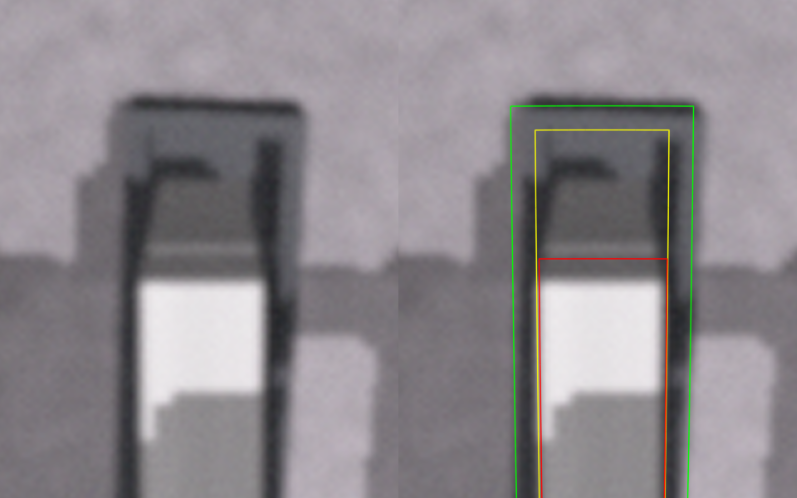

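Request:
send_rows(targets=[[[0, 0, 0, 1.3, 0.3, 0, 1], [0, 0, 0, 2.7, 0.6, 0, 1], [0, 0, 0, 2.7, 0.6, 0, 1], [0, 0, 0, 2.7, 0.6, 0, 1], [0, 0, 0, 2.7, 0.6, 0, 1]]])

```text
time: 40.57
tool_pos: [429.9, -373.6, 118.1]
tcp_rot: [3.141, -0.0, 0.046]
contact_force: [-0.2, 0.2, -2.6]
grip_width: 13.7
```

Run:
```python
from ov import *
sync((429.7,-373.7,118,2.6))
capture("side");capture("side")
o=get_obs();print(o["tool_pos"],np.degrees(o["tcp_rot"]),o["contact_force"])
M=snap("wrist","w25",crop=(110,210,280,360),f=6)
M=snap("side","d25",crop=(120,175,325,385),f=10)
```

```text
[ 429.79821463 -373.56482955  118.0109072 ] [1.79998549e+02 4.41301841e-03 2.61372449e+00] [ 0.08924245 -0.47098062 -1.94392822]
```

View pics/w25.png

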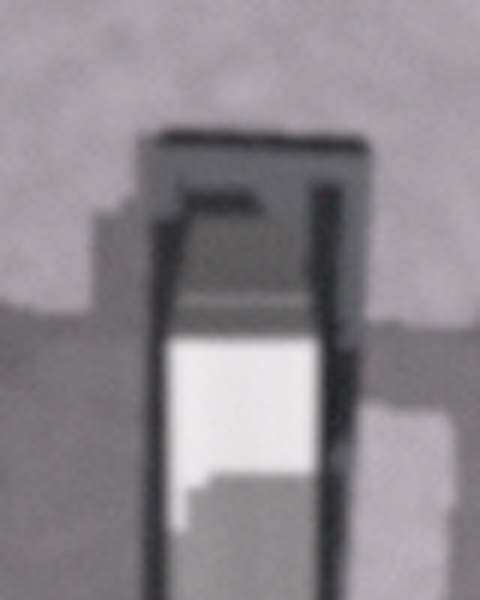

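View pics/d25.png

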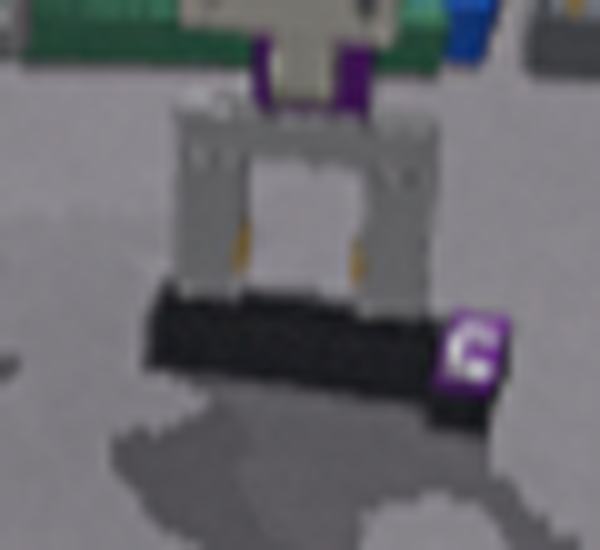

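Run:
```python
from ov import *
M=camera_model("side")
t=np.radians(2.6);u=np.array([np.cos(t),np.sin(t)]);v=np.array([-u[1],u[0]])
c=np.array([427.2,-373.5])
def px(a,b,z): 
    r=proj("side",np.r_[c+u*a+v*b,z],M); return np.round([(r[1]-325+.5)*10,(r[0]-120+.5)*10],0)
print("dock near-bottom +x",px(56,15,0),"near-top +x",px(56,15,24),"-x near bottom",px(-56,15,0),"-x near top",px(-56,15,24))
print("gauge centred feet +x",px(48,7,32),"-x",px(-48,7,32),"top +x",px(48,7,112),px(-48,7,112))
M=camera_model("wrist")
def pw(a,b,z):
    r=proj("wrist",np.r_[c+u*a+v*b,z],M);return np.round([(r[1]-280+.5)*6,(r[0]-110+.5)*6],0)
print("wrist: dock far outer top",pw(56,15,24),pw(56,-15,24),"bridge end",pw(48,7,112),pw(48,-7,112),"foot end",pw(48,7,32),pw(48,-7,32))
```

```text
dock near-bottom +x [145. 373.] near-top +x [148. 319.] -x near bottom [434. 408.] -x near top [439. 354.]
gauge centred feet +x [173. 293.] -x [422. 323.] top +x [183. 105.] [442. 134.]
wrist: dock far outer top [138. 141.] [360. 141.] bridge end [173. 335.] [328. 335.] foot end [196. 207.] [302. 207.]
```

Request:
send_rows(targets=[[[0, 0, 0, 0, 1, 3, 1], [0, 0, 0, 0, 1, 8, 1], [0, 0, 0, 0, 1, 13, 1], [0, 0, 0, 0, 1, 17, 1], [0, 0, 0, 0, 1, 18, 1]]])

```text
time: 41.18
tool_pos: [429.4, -374.1, 98.8]
tcp_rot: [-3.14, 0.001, 0.046]
contact_force: [-0.7, 0.1, -3.1]
grip_width: 13.7
```

Request:
send_rows(targets=[[[0, 0, 0, 0, 0, 2, 1], [0, 0, 0, 0, 0, 4, 1], [0, 0, 0, 0, 0, 6, 1], [0, 0, 0, 0, 0, 8, 1], [0, 0, 0, 0, 0, 9, 1]]])

```text
time: 41.6
tool_pos: [429.8, -374.5, 90.8]
tcp_rot: [-3.142, 0.0, 0.046]
contact_force: [-0.3, -0.1, -2.1]
grip_width: 13.7
```

Request:
send_rows(targets=[[[0, 0, 0, 0, 0, 0.5, 1], [0, 0, 0, 0, 0, 1, 1], [0, 0, 0, 0, 0, 1, 1], [0, 0, 0, 0, 0, 1, 1], [0, 0, 0, 0, 0, 1, 1]]])

```text
time: 42.02
tool_pos: [429.8, -374.6, 90.4]
tcp_rot: [3.141, -0.0, 0.046]
contact_force: [-1.7, 0.4, 2.6]
grip_width: 14.2
```

Request:
send_rows(targets=[[[0, 0, 0, 0, 0, 0, 0.6], [0, 0, 0, 0, 0, 0, 0.5], [0, 0, 0, 0, 0, 0, 0.2], [0, 0, 0, 0, 0, 0, 0], [0, 0, 0, 0, 0, 0, 0]]])

```text
time: 42.43
tool_pos: [430.0, -374.7, 90.0]
tcp_rot: [3.141, -0.0, 0.046]
contact_force: [0.3, 0.6, 0.1]
grip_width: 38.6
```

Request:
send_rows(targets=[[[0, 0, 0, 0, 0, 0, 0], [0, 0, 0, 0, 0, 0, 0], [0, 0, 0, 0, 0, -5, 0], [0, 0, 0, 0, 0, -15, 0], [0, 0, 0, 0, 0, -30, 0]]])

```text
time: 42.85
tool_pos: [429.4, -374.1, 120.0]
tcp_rot: [-3.14, 0.001, 0.046]
contact_force: [0.1, 1.1, 0.8]
grip_width: 46.0
```

Request:
send_rows(targets=[[[0, 0, 0, 0, 0, -25, 0], [0, 0, 0, 0, 0, -60, 0], [0, 0, 0, 0, 0, -95, -0.5], [0, 0, 0, 0, 0, -130, -1], [0, 0, 0, 0, 0, -150, -1]]])

```text
time: 43.27
tool_pos: [430.5, -375.2, 275.6]
tcp_rot: [3.136, -0.004, 0.046]
contact_force: [0.7, -0.1, 0.7]
grip_width: 61.2
```

Run:
```python
from ov import *
sync((429.8,-374.7,270,2.6))
capture("side");capture("side")
o=get_obs();print(o["tool_pos"],np.degrees(o["tcp_rot"]),o["contact_force"],o["time"])
snap("wrist","w26",f=1.2)
M=snap("side","d26",crop=(100,185,310,410),f=6)
M=snap("scene","s26",crop=(160,310,120,480),f=2.2)
plan([(470,-220,330,2.6),(480,-50,330,2.6)])
```

```text
[ 431.08074358 -375.852327    275.7360646 ] [179.55248316  -0.35608083   2.61650551] [ 0.67503182 -0.27943998 -0.19748554] 43.3667
(470, -220, 330, 2.6) [0.0, 0.0, 0.0, 47.2, -152.7, -60.0] d=171
(480, -50, 330, 2.6) [0.0, 0.0, 0.0, 17.7, -169.4, -0.0] d=170
```

View pics/w26.png

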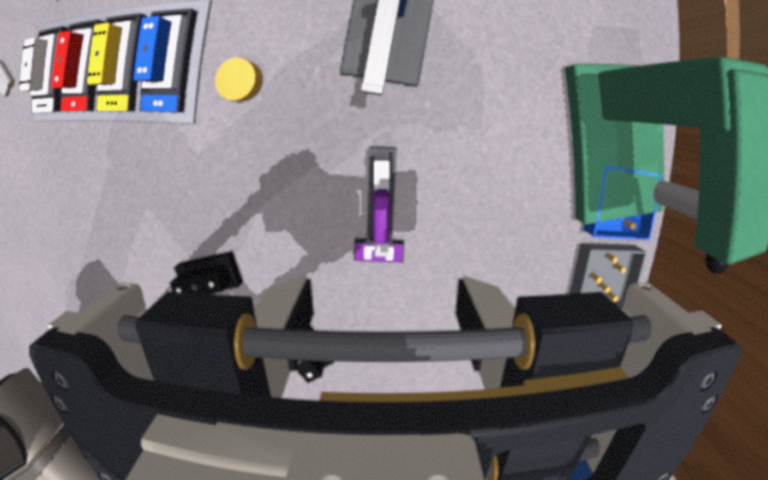

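View pics/d26.png

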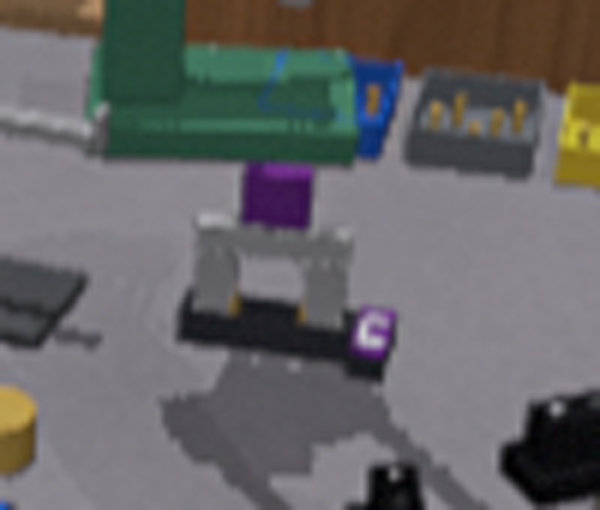

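View pics/s26.png

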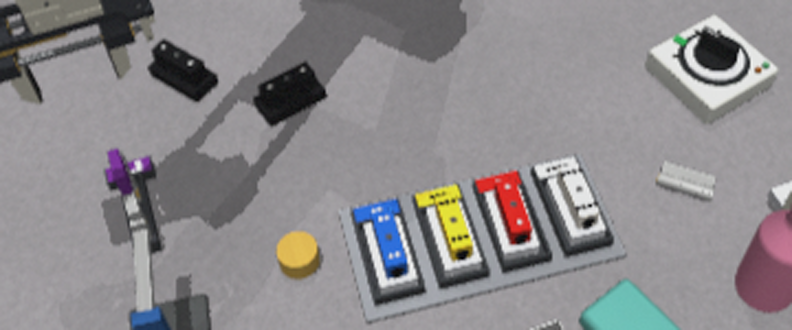

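Request:
send_rows(targets=[[[0, 0, 0, 0, 0, -30, -1], [0, 0, 0, 10, -30, -60, -1], [0, 0, 0, 22, -70, -60, -1], [0, 0, 0, 34, -110, -60, -1], [0, 0, 0, 47.2, -145, -60, -1]]])

```text
time: 43.93
tool_pos: [469.9, -225.7, 329.0]
tcp_rot: [-3.14, 0.002, 0.044]
contact_force: [1.3, -0.4, -0.1]
grip_width: 92.0
```

Request:
send_rows(targets=[[[0, 0, 0, 10, -38, 0, -1], [0, 0, 0, 20, -76, 0, -1], [0, 0, 0, 30, -114, 0, -1], [0, 0, 0, 40, -152, 0, -1], [0, 0, 0, 50, -180, 0, -1]]])

```text
time: 44.35
tool_pos: [511.5, -42.4, 328.7]
tcp_rot: [-3.14, 0.003, 0.047]
contact_force: [0.4, 0.3, -0.4]
grip_width: 91.5
```

Run:
```python
from ov import *
p,R=getcmd(); p=p+R.apply([97.2,-325,-60]); sync((*p,2.6)); print(p)
for i in range(5): capture("side")
o=get_obs();print(o["tool_pos"],o["time"])
M=camera_model("wrist"); im=capture("wrist")[:,:,::-1]; cv2.imwrite("pics/raw27.png",im); pickle.dump(M,open("w27.pkl","wb"))
cv2.imwrite("pics/w27.png",cv2.resize(im,None,fx=1.2,fy=1.2))
plan([(620,100,270,2.6)])
```

```text
[512.15696824 -45.62528237 330.        ]
[511.74457702 -45.81196051 328.89673729] 44.6
(620, 100, 270, 2.6) [0.0, 0.0, 0.0, 114.3, -140.6, 60.0] d=191
```

View pics/w27.png

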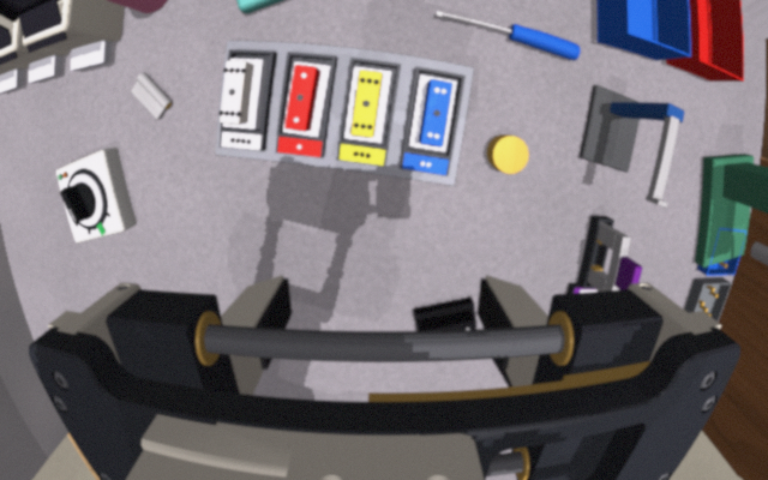

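Run:
```python
from ov import *
im=cv2.imread("pics/raw27.png");M=pickle.load(open("w27.pkl","rb"));cam="wrist"
B=dict(white=(625.8,139.,-5.5),red=(617.5,56,-7.5),yellow=(610.3,-20.8,-5.5),blue=(602.6,-100.4,-5.5))
S=dict(white=(625.8,138.5),red=(618.,58.4),yellow=(610.3,-21.3),blue=(602.6,-100.9))
f=4;big=cv2.resize(im,None,fx=f,fy=f,interpolation=cv2.INTER_CUBIC)
a=big[30*f:145*f,175*f:375*f].copy()
for n,(x,y,w) in B.items():
    overlay(big,f,[(rect((x,y),w,38,13,64,cam,M),(0,255,0)),(rect((x,y),w,45,23,32,cam,M),(255,0,255)),(rect(S[n],-5.5,50,27,26,cam,M),(0,255,255))])
cv2.imwrite("pics/o27.png",big[30*f:145*f,175*f:375*f]);cv2.imwrite("pics/o27a.png",a)
```

```text
(no output)
```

View pics/o27.png

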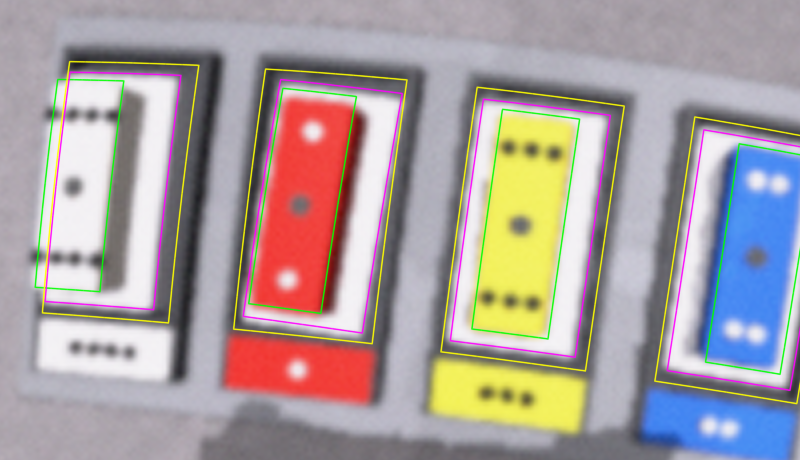

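View pics/o27a.png

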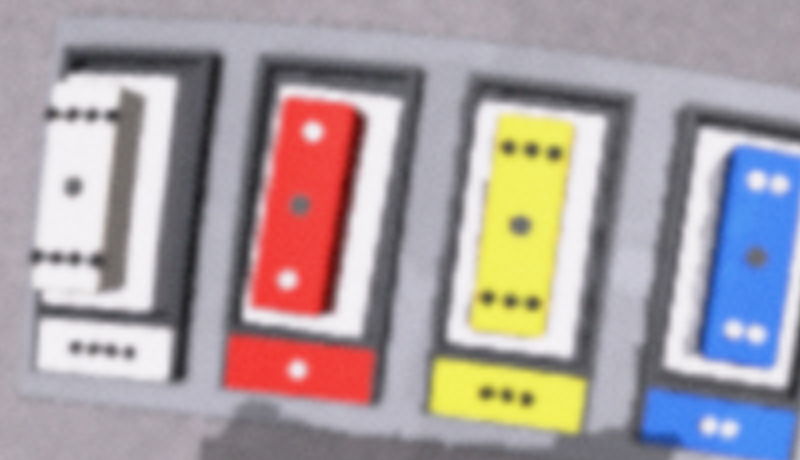

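Run:
```python
from ov import *
snap("side","d28",crop=(285,365,215,305),f=7)
im=cv2.imread("pics/raw27.png"); cv2.imwrite("pics/w28.png",cv2.resize(im[110:210,30:130],None,fx=6,fy=6,interpolation=cv2.INTER_CUBIC))
M=camera_model("side")
c=np.array([486.2,421.7]);t=np.radians(208.3)
for r,z in((0,84),(28,84),(54,40)): 
    q=proj("side",np.r_[c+r*np.array([np.cos(t),np.sin(t)]),z],M); print((q[1]-215+.5)*7,(q[0]-285+.5)*7)
o=get_obs();print(o["contact_force"],o["time"])
```

```text
317.04712575254354 161.87099931486023
408.9789119753637 144.1788158327887
499.71152679754806 213.41233280602216
[-0.22975306 -0.59667947 -0.29376529] 44.7
```

View pics/d28.png

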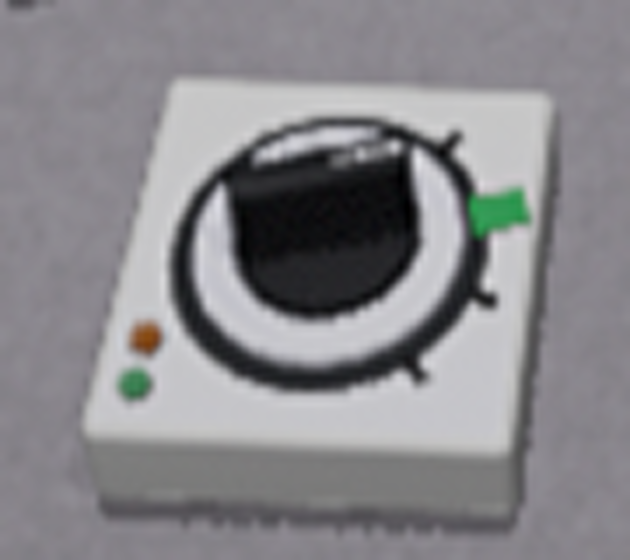

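View pics/w28.png

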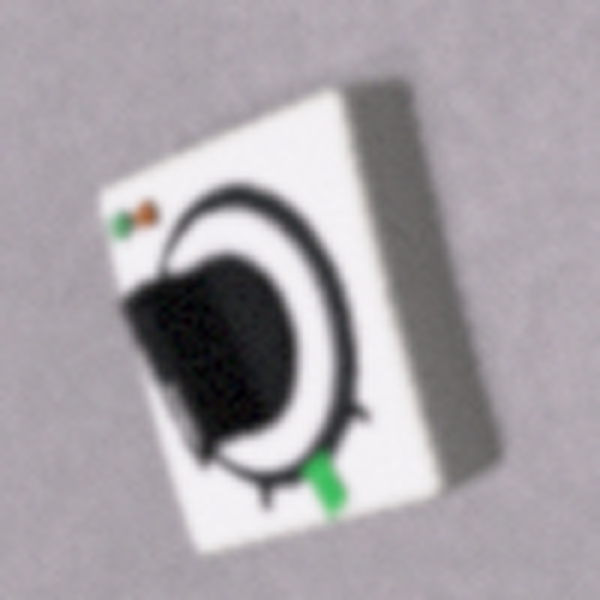

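```bash
python3 -c "
from plant import *
print(close_job())"
```

```text
the job is handed in; nothing more can be done
None
```

I handed the job in at about 45 s. The selector is parked on the green mark, all four blocks are in the slots with their own labels, and the gauge stands in its dock.

- **Selector:** I turned it first, from 1.8 to PARK. In the last side picture the white stripe ends within about 10 px (in a 7x enlargement) of where I predicted it for PARK.
- **Blocks:** Blue, yellow, red and white were placed in that order. In the final wrist view, the outlines I drew for blocks standing flat on the slot floors fit all four. Red ended about 2° askew and 2–3 mm towards its slot's −y wall. By my measurement its foot just touches that wall, but it is inside the pocket and not tilted.
- **White and yellow placement force:** White read about 29 N and yellow about 19 N as they were set down, measured at the wrist and well below the 120 N limit.
- **Gauge:** I lifted it straight off the peg, moved it 2.7 mm in +x and about 1.5 mm in y over the dock after the wrist and side views showed it was off, then set it on the floor (about 2.6 N). The side view after release shows it standing on both feet.
- **Disagreement between cameras:** For the dock, the scene camera read about 3 mm different in y from the wrist and side cameras. I went with the wrist and side views, and the gauge went in without touching the walls.
- **Bystanders:** The tin and lock cylinder were never touched. They look unmoved in the pictures, but I did not measure their positions again.

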